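# Pack the kit box, scrub its beaker and clip its card on

## Robot

A 7-joint arm with a two-finger parallel gripper is mounted at the origin on the work surface. World frame = base frame: x ahead of the robot, y to its left, z up, the work surface at z = 0. Lengths are in mm, angles in rad, forces in N, time in s.
With the tool pointing down it reaches from about 425 to 950 mm from the base axis. Payload 4.7 kg.
Tool frame: the origin (TCP) lies between the finger pads; the fingertips stand 19 mm ahead of it and the grasp point (between the pads) is the TCP; z points along the fingers, y is the line along which they close (so a half turn about z gives the same grasp; the last joint's range is limited). The gripper opens to 85 mm and grips with 20 to 120 N. Pads are 22 mm wide; open, the fingers measure 114 mm over their backs; the gripper's body (76 mm by 85 mm) begins 54 mm behind the grasp point. The pads swing forward as they close: fully open they stand 13 mm farther back than shut.
Start: joints at [1.189, 0.469, -0.049, 1.532, 0.024, 1.141, -0.082], TCP at [233.276, -633.426, 250.335] pointing down, gripper open.
Joint ranges: [-2.59, 2.59], [-0.33, 1.99], [-1.39, 1.29], [0.1, 2.45], [-1.04, 4.18], [0.21, 1.99], [-2.66, 2.66]. Speed limits (rad/s): [2.57, 2.57, 3.14, 3.14, 3.14, 3.14, 3.14].

## Interface

Orientations are given as a unit quaternion [w, x, y, z].
In Python, from plant import get_state, read_camera, sign_off gives the robot as it stands.
- The arm moves only by the shell command python3 -m crank 'ROWS' [FORCE]. ROWS is text: rows parted by semicolons, each of 7 numbers parted by spaces: the finger opening in cm, from 0 to 8.54, then the shift along the tool's x, y, z in cm, then the turn, a rotation vector about the tool's x, y, z in rad. In form: gripper x y z wx wy wz; .... A call has exactly 5 rows; each row is the pose to reach, as a shift and turn from the pose commanded when the call began, along the tool's axes at that moment; what a row does not reach only later rows make up. A row lasts 1/8 s, in which the tool goes at most 62.5 mm and 10.7 degrees, less where a joint would pass 70% of its speed; a pose out of reach is approached as far as the arm can. A call with a gripper value outside its range is refused whole. The fingers move at their own pace and stop on an object; FORCE is the grip in N (left out, the last holds). Time passes only in rows, so rows that repeat a pose let the fingers close, or fill a call up. It gives the time, the measured TCP pose, the force, the opening and the grip force at its end, in the units of the state.
- get_state(): the state, without advancing time (a new reading comes with each control period).
- read_camera(name): name is "scene" or "top" or "wrist"; returns a dict with "frame" (420x560x3 uint8, red, green, blue), "z_map" (420x560 float32, mm along the optical axis (not along the pixel's ray), 0 where there is no reading), "mtx" (3x3 intrinsics, pixels), "dist_coeffs" ([k1, k2, p1, p2, k3] as OpenCV has them; the pictures are not rectified), "R" (3x3) and "t" (3): a world point X has camera coordinates R X + t. Camera axes: x right, y down, z forward; pixel columns grow to the right and rows downward; lengths in mm; the calibration is good to about 2 mm. A picture is of the moment at which its call begins.
- sign_off(): hands the job in; it is judged then, once.
The state is a dict: "time": time; "q": joint angles; "joint_velocities": joint speeds; "effort": joint torques, N m; "eef_pos": TCP position; "orientation": TCP orientation; "ft_force": force on the tool from outside, world axes, zero at the start; "wrist_torque": the same for the moment, N m; "width": opening from 0.0 (shut) to 1.0 (fully open); "finger_force": force on a finger pad.
Only numpy, scipy, OpenCV 4.12 (cv2) and the standard library are available. Lean on these libraries where they do the work, as an engineer would, in place of code of your own. Each camera call takes 0.05 s, during which the arm holds its last target. There are 200 camera calls.

## Task

Get the small grey box ready for the practical: scrub the inside of the tall empty beaker with the bottle brush, right down to the bottom and back up at least twice, put the brush back in its pot, and set the beaker and every black-lidded jar down (not dropped), upright, inside the box. Take the white card from its wooden stand, stand it on the table, upright (a slight lean is fine) and close against the outside of the box's long wall that faces away from the robot, and fasten it there with the sprung clip from the pen box, so that the jaw pinches the card and the box wall together. Leave everything else where it is.

Things in the scene. Friction and masses are not known exactly. Their poses are not given: they have to be found in the camera images.
- box: small grey open plastic box (fixed), 200 mm along its x, 300 mm along its y, 120 mm high, walls 5 mm, floor 5 mm thick. Origin: centre of its underside; x towards its far long wall (the one facing away from the robot), whose outer face is plain and lies at x = +100 mm; z up. Its yaw varies
- beaker: tall empty clear glass beaker, 62 mm outside (65 mm at the rim), 56 mm inside, 120 mm high, floor 4 mm thick, 0.14 kg. Origin: centre of its underside; z up
- jar1: glass jar with a black screw lid: round body 62 mm wide to 72 mm height, lid 55 mm wide from 74 to 92 mm (one piece, filled, about 0.22 kg). Origin: centre of its underside; z up. May be absent
- jar2: glass jar with a black screw lid: round body 62 mm wide to 72 mm height, lid 55 mm wide from 74 to 92 mm (one piece, filled, about 0.22 kg). Origin: centre of its underside; z up. May be absent
- jar3: glass jar with a black screw lid: round body 62 mm wide to 72 mm height, lid 55 mm wide from 74 to 92 mm (one piece, filled, about 0.22 kg). Origin: centre of its underside; z up. May be absent
- brush: bottle brush, 200 mm long, stands bristles down in the pot. Off-white bristle head 40 to 45 mm wide from 0 to 70 mm, steel stem 7 mm wide to 120 mm, blue round handle 20 mm wide from 120 to 200 mm, and a small wire loop on top to 215 mm. Origin: centre of the bristle end; z along the brush towards the handle
- brush_tip (a point): centre of the flat bristle end of the brush (its lowest point in use)
- brush_grip (a point): middle of the brush handle, 165 mm above the bristle end
- pot: white round pot for the brush (fixed), 62 mm outside, 54 mm inside, 75 mm high, floor 5 mm thick. Origin: centre of its underside
- card: stiff white plastic card, 4 mm thick (x), 66 mm wide (y), 142 mm high (z), 0.045 kg; starts upright, a little loose in the stand's slot. Origin: centre of its lower edge. Can be gripped across its width by the upper side edges. It does not balance on edge, but leant on the box wall (foot 10 to 18 mm out) it stays, 22 mm higher than the wall; the clip pulls it only partly flatter
- stand: wooden card stand (fixed), 46 x 100 mm, 36 mm high, with a slot along its y, 6 mm wide and 24 mm deep, whose floor is 12 mm above the table. Origin: centre of its underside
- penbox: open plywood pen box (fixed), 80 mm along x, 130 mm along y, 60 mm high, walls 9 mm; the clip starts astride its wall at x = +35.5 mm. Origin: centre of its underside
- clip: sprung steel clip, 36 mm wide (y), 112 mm high: two levers on a coil 12 mm thick, jaws down, handles up. Origin: centre of the coil; z up to the handles, x across the jaws. Starts shut astride the pen box wall, origin 8 mm above the wall's top. Squeezing the handle ends together along x opens the jaws, and it can be carried so; let go, it springs shut on what is between the jaws
- clip_mouth (a point): middle of the jaw pads' height, between them, 51 mm below the clip's origin; the pads reach from 42 to 60 mm below the origin and are 36 mm wide
- clip_grip (a point): between the rolled handle ends, 50 mm above the clip's origin. Over their backs the ends measure 53 mm with the jaws shut on 9 mm, 27 mm when fully squeezed (a stop); squeezing takes about 6 N at first, 12 N at the stop
- clip_near (a joint): angle of one clip lever (the other turns alike): 0 jaws touching, 0.09 jaws 9 mm apart (pads parallel), 0.34 fully open, jaws about 34 mm apart
- amber: tall amber glass bottle with a white cap, 60 mm wide, 127 mm high; not part of the job, to be left alone. Origin: centre of its underside
- tub: white tub with a red lid, 98 mm wide, 66 mm high; not part of the job, to be left alone. Origin: centre of its underside
- bung: lone red-brown rubber bung, 34 mm wide, 28 mm high; not part of the job, to be left alone. Origin: centre of its underside
- flask: empty conical flask without stopper, 82 mm wide, 117 mm high; not part of the job, to be left alone. Origin: centre of its underside
- washbottle: white squeeze bottle with a red cap, 72 mm wide, 189 mm high; not part of the job, to be left alone. Origin: centre of its underside
- penbeaker: squat glass beaker full of pens, 80 mm wide, 110 mm high, pens to 140 mm; not part of the job, to be left alone. Origin: centre of its underside
Mind the look-alikes: they are no part of the job. Several things have the shape of the card; the one meant has the colours described above.

How it is judged:
By the outcome, as a careful person would: the job done as asked, in the order asked, and still so for the second after the job is handed in, with the robot touching nothing.
Of jar1, jar2, jar3 only 1 to 3 are there at a start; the rules pass over those that are not, and their reading is None.
At some moment in a run one of jar1, jar2, jar3 may be knocked a few centimetres aside while the robot is not near it.
It also fails if it takes over 200 s, if anything falls off the work surface, if the arm or the gripper's body presses on something with over 40 N, if the wrist force passes 120 N, or if a joint passes its speed limit or range.

## Working session

There is one attempt and no reset: what is moved stays moved. The work goes in short steps, Python scripts to look and compute and a shell command to move; the robot and the scene stay as the last step left them, time stands still between calls to the robot, and variables do not carry over. Pictures are saved under pics/ and viewed, at most 14 in all, crops included, and the job is handed in when it is done.

```bash
ls; mkdir -p pics; cat > h.py <<'E'
import numpy as np, cv2
from plant import get_state, read_camera
def snap(n,save=None):
    c=read_camera(n)
    if save: cv2.imwrite('pics/'+save,c['frame'][:,:,::-1])
    return c
def cloud(c):
    z=c['z_map'].astype(float);h,w=z.shape
    u,v=np.meshgrid(np.arange(w),np.arange(h))
    p=cv2.undistortPoints(np.stack([u,v],-1).reshape(-1,1,2).astype(np.float64),c['mtx'],c['dist_coeffs']).reshape(h,w,2)
    P=np.dstack([p*z[...,None],z])
    X=(P-c['t'])@c['R']
    X[z<=0]=np.nan
    return X
E
python3 - <<'E'
from h import *
print(get_state())
for n in ('scene','top','wrist'):
    c=snap(n,n+'0.png'); np.savez(n+'0.npz',**c); print(n,c['mtx'],c['R'],c['t'],-c['R'].T@c['t'])
E
```

```text
pics
{'time': 0.0, 'q': array([ 1.18913271,  0.46944266, -0.04861018,  1.53369639,  0.02409803,
        1.14099521, -0.08227961]), 'joint_velocities': array([-9.23407087e-04, -2.43683243e-04,  1.69615163e-04,  2.00907139e-03,
        3.24229853e-04,  7.99776353e-04,  1.95237387e-05]), 'effort': array([ 8.15547719e-04, -5.10312510e+01, -4.64810547e-02, -2.37709951e+01,
        1.07440675e-02,  7.71642110e-03, -8.62367564e-07]), 'eef_pos': array([ 233.03817518, -632.91220016,  249.25956895]), 'orientation': array([-9.56757525e-04,  9.84478854e-01,  1.75500513e-01, -2.02705169e-04]), 'ft_force': array([-0.12408142, -0.14495486,  0.521454  ]), 'wrist_torque': array([-0.02714261,  0.02177933, -0.00198886]), 'finger_force': 0.0, 'width': 1.0002162944047677}
scene [[503.37800779   0.         277.21381126]
 [  0.         503.37800779 209.45183767]
 [  0.           0.           1.        ]] [[-0.85993076  0.5099696  -0.02121543]
 [ 0.28533115  0.44584127 -0.84841717]
 [-0.42320825 -0.73563345 -0.52890283]] [ 524.59621012  -12.184594   1345.06021001] [1023.83363763  727.37556227  712.19806965]
top [[422.23183274   0.         280.954483  ]
 [  0.         422.23183274 204.28671764]
 [  0.           0.           1.        ]] [[ 0.00756945 -0.99933921 -0.03555075]
 [-0.98665374 -0.00168103 -0.16282372]
 [ 0.16265637  0.03630877 -0.98601449]] [-75.63565772 557.80144988 953.73403841] [ 395.79849571 -109.27690367 1028.52998757]
wrist [[345.71261952   0.         281.32681616]
 [  0.         345.71261952 207.45387768]
 [  0.           0.           1.        ]] [[ 3.45254923e-01 -9.38508867e-01 -3.81079557e-04]
 [-9.02671072e-01 -3.32182139e-01  2.73568934e-01]
 [-2.56873458e-01 -9.41070318e-02 -9.61852324e-01]] [-671.91729613  -34.311341    379.75471697] [ 298.55980678 -606.26036555  374.39842008]
```

View pics/top0.png

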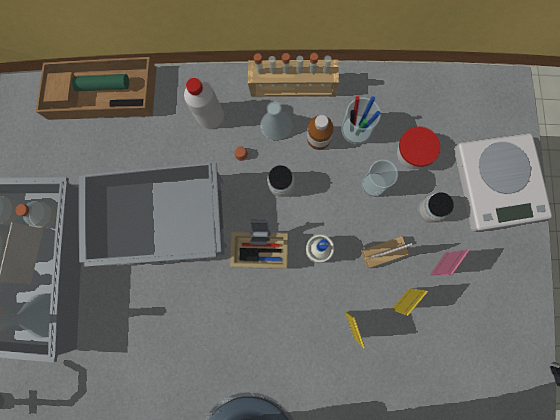

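View pics/scene0.png

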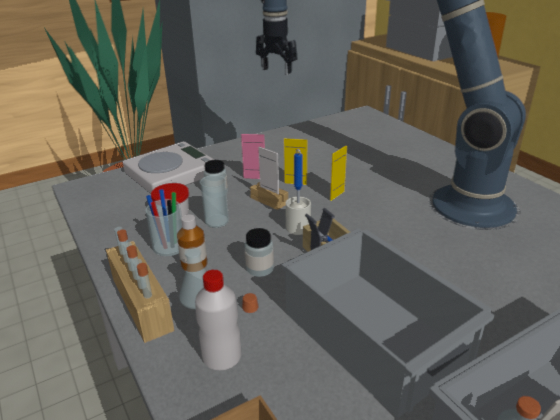

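The top view (up = +x, left = +y) shows:
- the small grey box at (150,213)
- black-lidded jars at (280,178) and (439,205)
- the clear beaker at (380,177)
- the brush in its pot at (320,247)
- the pen box with the clip at (258,245)
- the white card in its wooden stand at (388,250)

The card look-alikes are pink at (450,262) and yellow at (410,300) and (356,330). Only the one in the stand is white.

```bash
python3 - <<'E'
from h import *
t=dict(np.load('top0.npz'));s=dict(np.load('scene0.npz'))
T=cloud(t);S=cloud(s)
def reg(X,u0,u1,v0,v1,z0,z1):
    P=X[v0:v1,u0:u1].reshape(-1,3);P=P[np.isfinite(P[:,2])];return P[(P[:,2]>z0)&(P[:,2]<z1)]
def show(n,P):
    if len(P)<3: print(n,len(P));return
    r=cv2.minAreaRect(P[:,:2].astype(np.float32))
    print(n,len(P),'rect c',np.round(r[0],1),np.round(r[1],1),round(r[2],1),'z',np.round(np.percentile(P[:,2],[2,50,98]),1),'mean',P[:,:2].mean(0).round(1))
show('table',reg(T,200,240,280,330,-20,20))
show('jarA lid',reg(T,262,300,160,200,84,110))
show('jarB lid',reg(T,420,460,188,225,84,110))
for z0,z1 in((5,40),(40,80),(80,110),(110,130)):show('beaker%d'%z0,reg(T,355,402,155,200,z0,z1))
show('pot rim',reg(T,300,340,230,268,68,80))
show('brush handle',reg(T,300,340,230,268,125,200));show('brush top',reg(T,300,340,230,268,190,225))
show('box rim',reg(T,72,226,158,270,114,126))
show('penbox rim',reg(T,225,292,225,272,54,64))
show('clip',reg(T,240,280,212,250,75,140))
show('card top',reg(T,360,418,225,270,100,170));show('card hi',reg(T,360,418,225,270,140,170))
show('stand',reg(T,355,415,228,272,28,42))
print('scene')
def xy(x0,x1,y0,y1,z0,z1):
    P=S.reshape(-1,3);P=P[np.isfinite(P[:,2])];return P[(P[:,0]>x0)&(P[:,0]<x1)&(P[:,1]>y0)&(P[:,1]<y1)&(P[:,2]>z0)&(P[:,2]<z1)]
np.set_printoptions(suppress=True)
for n,u,v in(('card',270,165),('cardtop',268,150),('beaker',214,205),('jarA lid',258,237),('jarB lid',214,166),('brushtop',298,155),('brush low',298,185),('pot',298,207)):print(n,S[v,u].round(1))
show('S boxrim',reg(S,280,495,225,400,114,126))
show('S card',reg(S,252,284,145,195,60,160))
show('S brush',reg(S,288,304,150,190,125,200))
show('S jarA lid',reg(S,240,275,228,255,84,100))
show('S jarB lid',reg(S,200,230,158,175,84,100))
show('S clip',reg(S,300,336,208,248,64,150))
E
python3 - <<'E'
import cv2
a=cv2.imread('pics/top0.png')[130:290,210:480];b=cv2.imread('pics/scene0.png')[120:290,190:360]
a=cv2.resize(a,None,fx=2.9,fy=2.9,interpolation=3)[:, :783];b=cv2.resize(b,None,fx=3.4,fy=3.4,interpolation=3)
cv2.imwrite('pics/ca.png',a);cv2.imwrite('pics/cb.png',b)
E
```

```text
table 1995 rect c [320.6  75.4] [117.5  96.7] 1.3 z [-2.1  1.6  5.6] mean [320.5  74.9]
jarA lid 455 rect c [614.1 -71. ] [55.  52.5] 0.3 z [88.8 93.2 96.6] mean [612.9 -70.9]
jarB lid 477 rect c [ 551.5 -436.5] [53.9 54.7] 40.4 z [86.6 93.3 96.6] mean [ 550.7 -436.1]
beaker5 315 rect c [ 634.8 -312.3] [115.  111.7] 88.6 z [ 5.1 13.6 38.7] mean [ 625.3 -309. ]
beaker40 240 rect c [ 626.2 -324.7] [ 59.6 115.5] 27.6 z [40.4 60.  79.7] mean [ 615.5 -300.5]
beaker80 201 rect c [ 613.  -300.4] [59.  58.8] 35.9 z [ 81.   95.9 109.8] mean [ 614.7 -300.4]
beaker110 200 rect c [ 615.6 -300.2] [61.9 63.1] 55.7 z [110.7 120.  123.7] mean [ 619.  -303.6]
pot rim 294 rect c [ 453.1 -161.1] [58.6 60.5] 44.9 z [68.7 74.9 79. ] mean [ 451.7 -159.3]
brush handle 33 rect c [ 448.3 -157.8] [20.   8.1] 56.6 z [125.6 156.9 196.6] mean [ 447.5 -156.7]
brush top 85 rect c [ 453.  -160.9] [19.2 17.9] 45.2 z [198.3 206.4 221.4] mean [ 452.7 -160.6]
box rim 2701 rect c [522.9 223.9] [212.2 326.4] 5.0 z [115.2 120.1 124. ] mean [506.  216.6]
penbox rim 577 rect c [449.6 -22.2] [128.6  80.8] 89.0 z [56.2 61.1 6
[... 503 characters left out ...]
 -64.5  89.6]
jarB lid [ 559.  -419.2   92.6]
brushtop [ 456.2 -156.9  204.4]
brush low [ 458.8 -152.9  128. ]
pot [ 461.8 -148.1   70.2]
S boxrim 4449 rect c [519.4 257.4] [215.  393.2] 4.9 z [114.4 117.8 120.9] mean [526.  298.3]
S card 734 rect c [ 432.8 -369. ] [174.   40.3] 75.0 z [ 61.9 103.2 152.7] mean [ 442.4 -336. ]
S brush 253 rect c [ 457.5 -155.8] [15.8 19.9] 51.1 z [127.7 164.  198.8] mean [ 457.3 -155.3]
S jarA lid 344 rect c [614.9 -69.4] [56.4 52.2] 61.5 z [84.6 90.9 94.1] mean [616.5 -66.7]
S jarB lid 173 rect c [ 553.  -433.8] [54.6 55.5] 14.8 z [85.  90.8 93.7] mean [ 554.3 -430.9]
S clip 631 rect c [484.3 -26.3] [234.2  62.5] 69.6 z [ 65.3  99.  123.7] mean [487.2 -16.4]
```

View pics/ca.png

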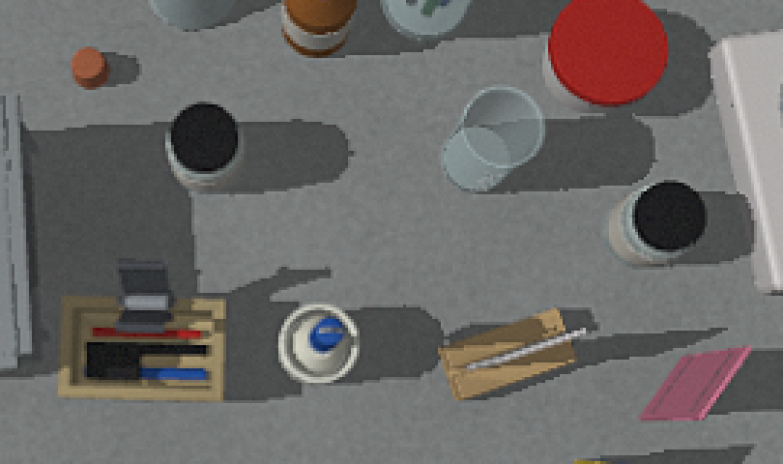

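View pics/cb.png

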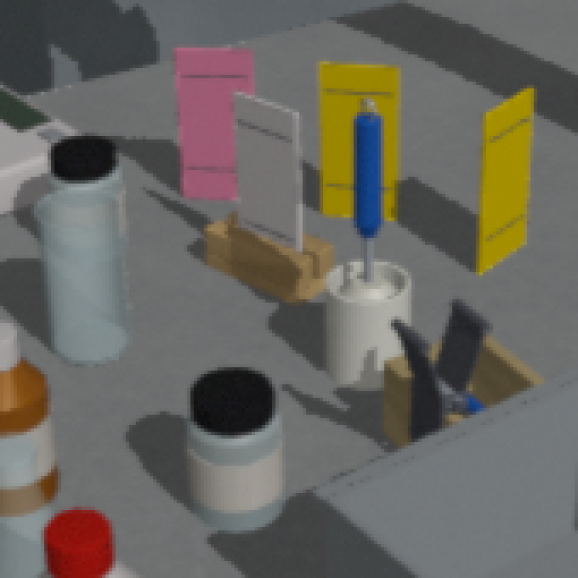

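The crops confirm the card: white, in the wooden stand at (270,170) in the scene view, with the pink and yellow ones beside it. The beaker at (214,190) is empty, and the other beaker holds pens. The clip sits astride the pen box's far wall. Next I'll fit the box, list the obstacles and check the fingertip offset.

```bash
cat > loc.py <<'E'
from h import *
def pts(X,x0,x1,y0,y1,z0,z1):
    P=X.reshape(-1,3);P=P[np.isfinite(P[:,2])]
    return P[(P[:,0]>x0)&(P[:,0]<x1)&(P[:,1]>y0)&(P[:,1]<y1)&(P[:,2]>z0)&(P[:,2]<z1)]
def rect(n,P):
    if len(P)<5: print(n,len(P));return
    r=cv2.minAreaRect(P[:,:2].astype(np.float32))
    print(n,len(P),'c',np.round(r[0],1),np.round(r[1],1),round(r[2],1),'z',np.round(np.percentile(P[:,2],[2,50,98]),1))
E
python3 - <<'E'
from loc import *
T=cloud(dict(np.load('top0.npz')));S=cloud(dict(np.load('scene0.npz')))
for n,X in(('T',T),('S',S)):
    print(n)
    P=pts(X,380,660,50,400,116,124)
    # box wall lines: far / near / right(-y)
    far=P[(P[:,0]>600)&(P[:,1]>100)&(P[:,1]<340)];near=P[(P[:,0]<435)&(P[:,1]>100)&(P[:,1]<340)]
    right=P[(P[:,1]<95)&(P[:,0]>440)&(P[:,0]<600)];left=P[(P[:,1]>345)&(P[:,0]>440)&(P[:,0]<590)]
    for m,Q,i in(('far',far,0),('near',near,0),('right',right,1),('left',left,1)):
        if len(Q)<10: print(m,len(Q));continue
        k=np.polyfit(Q[:,1-i],Q[:,i],1);r=Q[:,i]-np.polyval(k,Q[:,1-i]);print(m,len(Q),k.round(4),'spread',np.percentile(r,[2,98]).round(1))
    rect('box',pts(X,380,660,50,383,116,124))
    for m,a in dict(wash=(680,800,0,120,100,200),flask=(640,780,-140,-60,60,125),amber=(620,760,-215,-145,60,135),penb=(650,800,-310,-215,90,115),tub=(600,740,-470,-330,58,72),bung=(630,720,-30,40,15,34),pink=(350,520,-520,-400,60,160),crate=(700,850,120,330,20,130),rack=(760,900,-210,0,20,150)).items(): rect(m,pts(X,*a))
P=S[30:90,240:305].reshape(-1,3);P=P[np.isfinite(P[:,2])];P=P[(np.abs(P[:,0]-233)<90)&(np.abs(P[:,1]+633)<90)]
print(np.sort(P[:,2])[:8])
d=P[P[:,2]<np.sort(P[:,2])[5]+12];rect('tips',d)
E
```

```text
T
far 273 [-8.600000e-02  6.449281e+02] spread [-2.6  3.4]
near 615 [-7.490000e-02  4.410566e+02] spread [-7.2  7.6]
right 596 [ 0.0628 36.7505] spread [-9.8 15.3]
left 480 [8.280000e-02 3.334881e+02] spread [-8.3  9.3]
box 2427 c [522.9 223.9] [212.3 326.2] 4.9 z [116.5 120.2 123.5]
wash 566 c [780.2  99.5] [39.4 40.8] 0.2 z [102.4 148.2 191.5]
flask 187 c [ 713.6 -102.7] [138.   78.2] 4.8 z [ 60.9  84.5 121.3]
amber 503 c [ 731.1 -169.6] [53.6 48.9] 0.7 z [ 64.5  98.5 130.8]
penb 414 c [ 759.4 -260.7] [76.4 78.6] 89.1 z [ 90.9 106.4 114.1]
tub 1242 c [ 694.3 -402.5] [96.6 90.8] 89.2 z [62.6 67.3 70.8]
bung 122 c [691.9  26.8] [26.1 29.9] 89.4 z [15.6 28.2 32.6]
pink 362 c [ 456.5 -453.6] [ 39.1 125.2] 87.3 z [ 62.1 112.3 145.4]
crate 546 c [810.3 222.6] [219.7  60.5] 79.6 z [ 21.3  45.1 121.2]
rack 2389 c [ 830. -105.] [140.  209.8] 0.0 z [ 25.6  84.  144.7]
S
far 433 [-9.000000e-02  6.462061e+02] spread [-3.5  3. ]
near 582 [-6.320000e-02  4.396578e+02] spread [-9.1  8.1]
right 431 [ 0.0589 42.6886] spread [-11.6  16.9]
left 737 [8.57000e-02 3.33629e+02] spread [-8.1  9. ]
box 2614 c [522.8 224.6] [213.7 325.3] 4.9 z [116.1 118.1 120.9]
wash 82 c [782.7 109.7] [34.9 19.8] 1.1 z [142.8 188.1 189.6]
flask 243 c [ 709.9 -100.1] [139.5  79.9] 0.1 z [ 60.7  79.6 117.2]
amber 411 c [ 732.6 -163. ] [37.3 54.2] 88.3 z [ 67.5 102.3 127.5]
penb 534 c [ 760.1 -258.9] [81.8 78.1] 84.6 z [ 90.7 102.7 113.8]
tub 451 c [ 695.9 -403.9] [87.7 97.3] 61.1 z [59.6 65.1 67.8]
bung 106 c [694.7  28.8] [29.2 21.1] 3.5 z [17.2 26.3 29.6]
pink 516 c [ 420.8 -450.9] [16.2 66. ] 55.8 z [ 62.4 108.9 141.4]
crate 2452 c [815.4 217.4] [197.5  69.8] 79.5 z [ 22.6  60.2 127.1]
rack 2630 c [ 830.  -104.6] [209. 140.] 90.0 z [ 25.5  81.8 145.5]
[243.20967605 243.88085535 243.94199438 244.65904358 244.92034433
 245.01204808 245.20720383 245.25825538]
tips 52 c [ 230.9 -628. ] [ 28.3 106.3] 21.1 z [243.9 251.7 257. ]
```

```bash
python3 -m crank '8.5 3.7 -3.68 0 0 0 0.1764; 8.5 7.4 -7.35 0 0 0 0.3528; 8.5 11.1 -11.0 0 0 0 0.3528; 8.5 14.8 -14.7 0 0 0 0.3528; 8.5 18.5 -18.38 0 0 0 0.3528' 40; python3 -m crank '8.5 2.2 -4.7 0 0 0 0; 8.5 4.4 -9.4 0 0 0 0; 8.5 6.6 -14.1 0 0 0 0; 8.5 8.8 -18.8 0 0 0 0; 8.5 8.8 -18.8 0 0 0 0'
```

```text
time: 0.78
eef_pos: [343.9, -395.2, 250.2]
orientation: [-0.0, 1.0, 0.0, -0.0]
ft_force: [0.7, -0.1, -0.6]
width: 0.998
finger_force: 0.0
time: 1.4
eef_pos: [433.0, -204.7, 250.4]
orientation: [-0.001, 1.0, 0.004, 0.0]
ft_force: [-0.0, -0.3, 0.7]
width: 0.995
finger_force: 0.0
```

```bash
python3 - <<'E'
from loc import *
c=snap('wrist','w1.png');print(get_state()['eef_pos'],get_state()['time']);W=cloud(c);T=cloud(snap('top'))
for n,X in(('W',W),('T',T)):
    for z0,z1 in((68,80),(125,195),(196,206),(206,225)):rect(n+'%d'%z0,pts(X,400,500,-210,-110,z0,z1))
    rect('stand',pts(X,390,500,-380,-260,34,40));rect('beaker',pts(X,570,660,-345,-255,112,126));rect('jarA',pts(X,570,660,-120,-20,86,98));rect('clip',pts(X,440,540,-60,10,100,140));rect('penbox',pts(X,390,500,-100,50,56,64))
E
```

```text
[ 431.8678019  -207.41374251  250.27496973] 1.45
W68 2010 c [ 456.5 -160.7] [61.8 56.8] 50.1 z [68.4 75.5 77.6]
W125 887 c [ 458.1 -161.9] [21.5 12.3] 52.0 z [125.9 166.3 194.1]
W196 578 c [ 454.5 -159.6] [19.6 18.7] 15.3 z [196.7 204.9 206. ]
W206 699 c [ 454.7 -159.5] [17.6 17.3] 24.8 z [206.  207.1 220.7]
stand 2662 c [ 448.7 -315.3] [46.5 99.4] 19.2 z [34.9 37.4 39. ]
beaker 0
jarA 0
clip 1967 c [485.6 -24. ] [38.3 54.4] 89.6 z [100.7 122.8 126.1]
penbox 3847 c [453.3 -19.6] [132.   85.9] 89.0 z [56.8 61.1 62.6]
T68 117 c [ 456.4 -156. ] [47.7 59.6] 64.2 z [69.2 75.7 78.9]
T125 0
T196 16 c [ 457.5 -162.5] [19.  10.7] 71.3 z [202.5 204.8 205.6]
T206 29 c [ 456.7 -161.9] [15.9  9.3] 79.1 z [206.1 209.9 221.2]
stand 0
beaker 192 c [ 615.5 -300.1] [62.3 62.9] 52.2 z [112.4 120.5 124.1]
jarA 453 c [613.9 -70.7] [54.1 53. ] 27.6 z [88.3 93.5 97.3]
clip 196 c [484.5 -26.5] [52.3 35.7] 0.7 z [100.8 122.8 127.8]
penbox 558 c [449.4 -22.2] [128.5  80.5] 89.0 z [57.4 61.3 63.7]
```

```bash
python3 -m crank '8.5 2.28 -4.9 0 0 0 0; 8.5 2.28 -4.9 0 0 0 0; 8.5 2.28 -4.9 3.5 0 0 0; 8.5 2.28 -4.9 7.5 0 0 0; 8.5 2.28 -4.9 7.5 0 0 0' 40; python3 -m crank '1 0 0 0 0 0 0; 1 0 0 0 0 0 0; 1 0 0 0 0 0 0; 1 0 0 0 0 0 0; 1 0 0 0 0 0 0' 40;python3 -m crank '1 0 0 0 0 0 0; 1 0 0 0 0 0 0; 1 0 0 0 0 0 0; 1 0 0 0 0 0 0; 1 0 0 0 0 0 0' 40
```

```text
time: 2.12
eef_pos: [451.4, -161.3, 172.9]
orientation: [-0.001, 1.0, -0.001, -0.003]
ft_force: [-0.0, 0.4, 1.2]
width: 0.995
finger_force: 0.0
time: 2.75
eef_pos: [454.8, -160.5, 176.2]
orientation: [0.001, 1.0, -0.0, 0.001]
ft_force: [0.0, -1.8, 5.2]
width: 0.22
finger_force: 39.1
time: 3.38
eef_pos: [454.9, -160.6, 176.2]
orientation: [0.001, 1.0, -0.0, 0.001]
ft_force: [-0.3, -1.8, 6.3]
width: 0.22
finger_force: 39.2
```

```bash
python3 -m crank '1 0 0 -4 0 0 0; 1 0 0 -8 0 0 0; 1 0 0 -12 0 0 0; 1 0 0 -16 0 0 0; 1 0 0 -16 0 0 0'; python3 -m crank '1 3.5 3.1 0 0 0 0; 1 7 6.2 0 0 0 0; 1 10.5 9.3 0 0 0 0; 1 13.3 11.5 0 0 0 0; 1 13.3 11.5 0 0 0 0';python3 -m crank '1 0 0 0 0 0 0; 1 0 0 0 0 0 0; 1 0 0 0 0 0 0; 1 0 0 0 0 0 0; 1 0 0 0 0 0 0'
python3 - <<'E'
from loc import *
s=get_state();x,y,z=s['eef_pos'];print(s['eef_pos'],s['orientation'])
for n in('wrist','top','scene'):
    c=snap(n,n+'2.png');X=cloud(c);print(n)
    for a in((140,160,'lowhead'),(172,190,'midhead'),(195,225,'tophead'),(244,256,'stem'),(288,315,'handle')):
        rect(a[2],pts(X,x-40,x+40,y-40,y+40,z-335+a[0],z-335+a[1]))
    rect('beaker',pts(X,570,660,-345,-255,112,126));rect('beaker',pts(X,570,660,-345,-255,80,110))
E
```

```text
time: 4.0
eef_pos: [455.5, -160.0, 338.1]
orientation: [0.001, 1.0, 0.0, 0.003]
ft_force: [-0.3, 0.4, -1.1]
width: 0.227
finger_force: 39.4
time: 4.62
eef_pos: [587.5, -276.2, 331.9]
orientation: [-0.001, 1.0, -0.001, -0.002]
ft_force: [-1.3, 0.4, -0.9]
width: 0.222
finger_force: 39.3
time: 5.25
eef_pos: [587.0, -275.0, 335.6]
orientation: [0.0, 1.0, 0.0, 0.0]
ft_force: [-0.2, 0.2, -1.2]
width: 0.225
finger_force: 39.3
[ 587.0432199  -274.9573118   335.58017489] [1.32035673e-04 9.99999978e-01 1.44789023e-05 1.65246489e-04]
wrist
lowhead 0
midhead 149 c [ 602.2 -273.4] [40.4 13.2] 89.2 z [172.7 182.4 184.7]
tophead 522 c [ 589.2 -272.9] [44.4 39.7] 88.7 z [202.3 216.  225.5]
stem 64 c [ 589.2 -272.7] [2.6 6.5] 0.1 z [244.7 250.4 256.2]
handle 719 c [ 592.  -272.4] [10.3 19.9] 0.2 z [289.8 303.4 315.2]
beaker 809 c [ 618.2 -299.3] [64.  58.8] 60.1 z [113.1 120.6 122.6]
beaker 361 c [ 615.9 -297.2] [57.5 55.3] 73.1 z [ 80.6  95.1 109.4]
top
lowhead 0
midhead 40 c [ 575.9 -266.7] [43.4 17.3] 46.9 z [173.  182.6 186.4]
tophead 104 c [ 583.2 -273.7] [43.8 37.2] 58.4 z [196.1 214.3 225.4]
stem 9 c [ 584.5 -274.7] [6.7 3.4] 53.4 z [246.4 250.9 255.2]
handle 32 c [ 580.1 -271.5] [16.3  5.3] 62.0 z [289.  301.1 314.5]
beaker 75 c [ 618.3 -302.4] [62.4 45.3] 50.5 z [113.  120.3 123.9]
beaker 48 c [ 617.  -301.8] [59.3 40.7] 52.9 z [ 85.1  98.2 109.3]
scene
lowhead 0
midhead 104 c [ 590.2 -262.4] [27.5 43. ] 69.9 z [172.9 182.1 190.1]
tophead 212 c [ 590.5 -266.3] [32.1 43.5] 61.9 z [196.8 212.1 225.1]
stem 17 c [ 587.5 -272.7] [7.2 6.7] 56.0 z [245.  249.9 255.8]
handle 94 c [ 590.6 -273.2] [19.2 26.9] 40.5 z [289.5 301.6 313.7]
beaker 165 c [ 615.7 -299.2] [65.4 63.3] 46.2 z [112.3 116.4 120.6]
beaker 395 c [ 616.7 -299.1] [60.6 66.9] 0.0 z [ 80.8  97.2 109.5]
```

View pics/scene2.png

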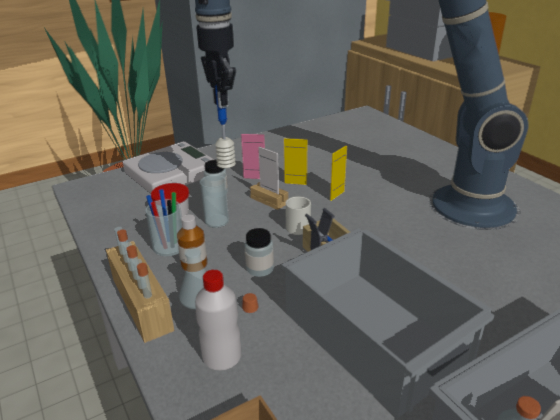

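The scene view shows the brush hanging upright from the gripper at (224,140), just short of the beaker at (214,195). Next I'll move over the beaker and lower the brush while watching the force.

```bash
python3 -m crank '1 1.5 1.3 0 0 0 0; 1 2.92 2.57 0 0 0 0; 1 2.92 2.57 0 0 0 0; 1 2.92 2.57 1.5 0 0 0; 1 2.92 2.57 3.5 0 0 0'; python3 -m crank '1 0 0 1.5 0 0 0; 1 0 0 3 0 0 0; 1 0 0 4.5 0 0 0; 1 0 0 6 0 0 0; 1 0 0 6.5 0 0 0'; python3 -m crank '1 0 0 1.5 0 0 0; 1 0 0 3 0 0 0; 1 0 0 4 0 0 0; 1 0 0 4.8 0 0 0; 1 0 0 4.8 0 0 0'
python3 - <<'E'
from loc import *
c=snap('top','t3.png');X=cloud(c);rect('beaker',pts(X,570,660,-345,-255,112,126))
W=cloud(snap('wrist'));rect('beakerW',pts(W,570,660,-345,-255,112,122));rect('stemW',pts(W,590,640,-320,-280,125,133))
E
```

```text
time: 6.02
eef_pos: [616.0, -300.0, 299.7]
orientation: [-0.0, 1.0, 0.0, 0.0]
ft_force: [-0.1, -0.3, -0.2]
width: 0.222
finger_force: 39.3
time: 6.65
eef_pos: [615.9, -300.6, 233.8]
orientation: [-0.0, 1.0, 0.0, -0.001]
ft_force: [-0.1, -0.4, -0.3]
width: 0.224
finger_force: 39.3
time: 7.28
eef_pos: [616.0, -300.6, 186.5]
orientation: [-0.0, 1.0, 0.0, -0.001]
ft_force: [0.2, -0.8, 0.0]
width: 0.223
finger_force: 39.3
beaker 77 c [ 605.2 -295.9] [58.4 41.6] 77.2 z [113.2 120.6 124.3]
beakerW 1534 c [ 623.2 -297.7] [48.7 63.6] 0.2 z [112.8 120.7 121.9]
stemW 0
```

```bash
python3 -m crank '1 0 0 0.5 0 0 0; 1 0 0 0.8 0 0 0; 1 0 0 1 0 0 0; 1 0 0 1 0 0 0; 1 0 0 1 0 0 0'; python3 -m crank '1 0 0 0.1 0 0 0; 1 0 0 0.2 0 0 0; 1 0 0 0.2 0 0 0; 1 0 0 0.2 0 0 0; 1 0 0 0.2 0 0 0'
```

```text
time: 8.0
eef_pos: [616.5, -300.8, 177.4]
orientation: [0.0, 1.0, 0.0, 0.0]
ft_force: [-0.3, -0.3, -0.6]
width: 0.222
finger_force: 39.3
time: 8.62
eef_pos: [616.4, -300.7, 175.3]
orientation: [0.0, 1.0, 0.0, 0.0]
ft_force: [0.0, -0.6, -0.1]
width: 0.222
finger_force: 39.5
```

```bash
python3 -m crank '1 0 0 0.1 0 0 0; 1 0 0 0.2 0 0 0; 1 0 0 0.2 0 0 0; 1 0 0 0.2 0 0 0; 1 0 0 0.2 0 0 0'; python3 -m crank '1 0 0 0.1 0 0 0; 1 0 0 0.15 0 0 0; 1 0 0 0.15 0 0 0; 1 0 0 0.15 0 0 0; 1 0 0 0.15 0 0 0'
```

```text
time: 9.25
eef_pos: [616.9, -300.9, 175.2]
orientation: [0.0, 1.0, -0.0, 0.001]
ft_force: [-2.1, 1.2, 7.0]
width: 0.221
finger_force: 40.2
time: 9.88
eef_pos: [617.3, -301.0, 175.2]
orientation: [0.001, 1.0, -0.0, 0.002]
ft_force: [-3.2, 1.3, 13.1]
width: 0.225
finger_force: 40.6
```

```bash

python3 -m crank '1 0 0 -2.5 0 0 0; 1 0 0 -5 0 0 0; 1 0 0 -7.5 0 0 0; 1 0 0 -10.4 0 0 0; 1 0 0 -10.4 0 0 0'; python3 -m crank '1 0 0 3 0 0 0; 1 0 0 6 0 0 0; 1 0 0 9 0 0 0; 1 0 0 10.2 0 0 0; 1 0 0 10.2 0 0 0'
python3 -m crank '1 0 0 -2.5 0 0 0; 1 0 0 -5 0 0 0; 1 0 0 -7.5 0 0 0; 1 0 0 -10.2 0 0 0; 1 0 0 -10.2 0 0 0'; python3 -m crank '1 0 0 3 0 0 0; 1 0 0 6 0 0 0; 1 0 0 9 0 0 0; 1 0 0 10.2 0 0 0; 1 0 0 10.2 0 0 0'
python3 -m crank '1 0 0 -2.5 0 0 0; 1 0 0 -5 0 0 0; 1 0 0 -7.5 0 0 0; 1 0 0 -10.2 0 0 0; 1 0 0 -10.2 0 0 0'; python3 -m crank '1 0 0 3 0 0 0; 1 0 0 6 0 0 0; 1 0 0 9 0 0 0; 1 0 0 10.2 0 0 0; 1 0 0 10.2 0 0 0'
```

```text
time: 10.5
eef_pos: [617.6, -301.1, 278.5]
orientation: [0.001, 1.0, -0.0, 0.003]
ft_force: [0.1, -0.3, -1.6]
width: 0.221
finger_force: 39.4
time: 11.12
eef_pos: [617.0, -300.8, 174.5]
orientation: [0.0, 1.0, 0.0, 0.001]
ft_force: [-0.2, -0.4, 3.5]
width: 0.222
finger_force: 39.9
time: 11.75
eef_pos: [617.3, -301.0, 277.6]
orientation: [0.001, 1.0, -0.0, 0.002]
ft_force: [0.2, 0.3, -0.7]
width: 0.224
finger_force: 39.5
time: 12.38
eef_pos: [616.8, -300.0, 173.9]
orientation: [-0.0, 1.0, 0.0, 0.0]
ft_force: [-0.9, 0.9, 3.0]
width: 0.223
finger_force: 39.9
time: 13.0
eef_pos: [617.2, -301.0, 277.3]
orientation: [0.001, 1.0, -0.0, 0.002]
ft_force: [-0.2, 0.5, -0.3]
width: 0.216
finger_force: 39.5
time: 13.62
eef_pos: [616.8, -300.3, 173.8]
orientation: [-0.0, 1.0, 0.0, 0.0]
ft_force: [-0.8, 1.0, 2.5]
width: 0.222
finger_force: 39.8
```

```bash

python3 -m crank '1 0 0 -3 0 0 0; 1 0 0 -7 0 0 0; 1 0 0 -11 0 0 0; 1 0 0 -15 0 0 0; 1 0 0 -16.2 0 0 0';python3 -m crank '1 -3.5 -3.1 0 0 0 0; 1 -7 -6.2 0 0 0 0; 1 -10.5 -9.3 0 0 0 0; 1 -14 -12.4 0 0 0 0; 1 -16.2 -14.1 0 0 0 0';python3 -m crank '1 0 0 0 0 0 0; 1 0 0 0 0 0 0; 1 0 0 0 0 0 0; 1 0 0 0 0 0 0; 1 0 0 0 0 0 0'
python3 - <<'E'
from loc import *
s=get_state();x,y,z=s['eef_pos'];print(s['eef_pos'])
for n in('wrist','top','scene'):
    c=snap(n,n+'4.png');X=cloud(c);print(n)
    rect('beaker',pts(X,570,660,-345,-255,112,126))
    for a in((172,190,'midhead'),(195,225,'tophead'),(244,256,'stem')):
        rect(a[2],pts(X,x-40,x+40,y-40,y+40,z-335+a[0],z-335+a[1]))
    rect('pot',pts(X,x-45,x+45,y-45,y+45,68,80))
E
```

```text
time: 14.25
eef_pos: [617.0, -301.0, 338.0]
orientation: [0.001, 1.0, -0.0, 0.002]
ft_force: [-0.3, -1.0, -0.6]
width: 0.229
finger_force: 39.4
time: 14.88
eef_pos: [451.9, -157.9, 334.0]
orientation: [-0.0, 1.0, 0.001, -0.002]
ft_force: [0.1, -0.9, -0.7]
width: 0.223
finger_force: 39.5
time: 15.5
eef_pos: [454.6, -160.0, 335.6]
orientation: [-0.0, 1.0, -0.0, -0.0]
ft_force: [-0.2, 0.3, -0.5]
width: 0.223
finger_force: 39.5
[ 454.60089618 -159.95727276  335.56869373]
wrist
beaker 770 c [ 600.6 -298. ] [41.1 63.9] 2.9 z [112.3 120.6 123. ]
midhead 164 c [ 462.8 -157.1] [39.4 12.5] 89.8 z [173.  182.8 185.9]
tophead 302 c [ 460.2 -156.3] [21.3 44.4] 3.8 z [195.8 214.7 225.3]
stem 56 c [ 452.2 -156.8] [2.9 6.6] 7.7 z [245. 251. 256.]
pot 449 c [ 461.5 -159.7] [61.1 47.9] 86.1 z [69.3 76.1 77.8]
top
beaker 113 c [ 626.7 -300.6] [61.  33.7] 85.0 z [113.  120.1 124.3]
midhead 0
tophead 0
stem 0
pot 0
scene
beaker 159 c [ 611.8 -297.5] [67.2 62. ] 83.3 z [112.3 116.4 120.8]
midhead 129 c [ 451.1 -150.7] [30.3 42.6] 59.9 z [172.8 181.5 188.8]
tophead 216 c [ 454.  -148.7] [25.6 41.9] 54.5 z [196.  210.7 225.2]
stem 13 c [ 450.5 -157.6] [8.  4.5] 57.2 z [245.7 251.  256. ]
pot 155 c [ 454.5 -159.9] [64.9 59. ] 56.3 z [68.4 72.6 76.2]
```

```bash
python3 -m crank '1 -0.05 0.15 0 0 0.025 0; 1 -0.1 0.27 0 0 0.045 0; 1 -0.1 0.27 0 0 0.045 0; 1 -0.1 0.27 0 0 0.045 0; 1 -0.1 0.27 0 0 0.045 0'
python3 - <<'E'
from loc import *
s=get_state();x,y,z=s['eef_pos'];print(s['eef_pos'])
for n in('wrist','scene'):
    c=snap(n,n+'5.png');X=cloud(c);print(n)
    for a in((172,190,'midhead'),(195,225,'tophead'),(244,256,'stem'),(260,280,'hand')):
        rect(a[2],pts(X,x-40,x+40,y-40,y+40,z-335+a[0],z-335+a[1]))
    rect('pot',pts(X,x-45,x+45,y-45,y+45,68,80))
    if n=='scene': rect('beaker',pts(X,570,660,-345,-255,112,126));cv2.imwrite('pics/c5.png',cv2.resize(c['frame'][20:260,190:420,::-1],None,fx=2.5,fy=2.5,interpolation=3))
E
```

```text
time: 16.27
eef_pos: [453.5, -162.3, 335.9]
orientation: [0.0, 1.0, 0.0, 0.023]
ft_force: [-0.4, -0.1, -1.4]
width: 0.224
finger_force: 39.5
[ 453.4747088  -162.34325837  335.85547195]
wrist
midhead 164 c [ 468.6 -159.5] [12.4 39.5] 0.2 z [173.4 184.2 187. ]
tophead 288 c [ 456.7 -159.9] [44.1 36.6] 82.0 z [196.  207.9 225.7]
stem 57 c [ 454.9 -159.3] [3.  6.6] 6.3 z [245.  251.2 256.3]
hand 13 c [ 455.6 -159.4] [1.  4.9] 4.2 z [261.  262.4 264.4]
pot 380 c [ 464.3 -159.5] [61.4 42.4] 89.9 z [69.1 76.2 78. ]
scene
midhead 126 c [ 457.2 -152. ] [26.3 42.2] 55.3 z [173.2 182.5 189.8]
tophead 218 c [ 458.8 -150. ] [29.3 44. ] 59.3 z [196.2 212.3 225.4]
stem 14 c [ 451.5 -159.3] [12.4  4.1] 34.9 z [245.5 250.4 255.4]
hand 31 c [ 454. -159.] [11.9 11.6] 73.6 z [261.8 270.4 280.2]
pot 151 c [ 454.3 -159.5] [61.8 61.4] 83.4 z [68.2 72.9 76.2]
beaker 157 c [ 610.9 -299.3] [64.5 63.6] 49.5 z [112.1 116.7 120.4]
```

View pics/c5.png

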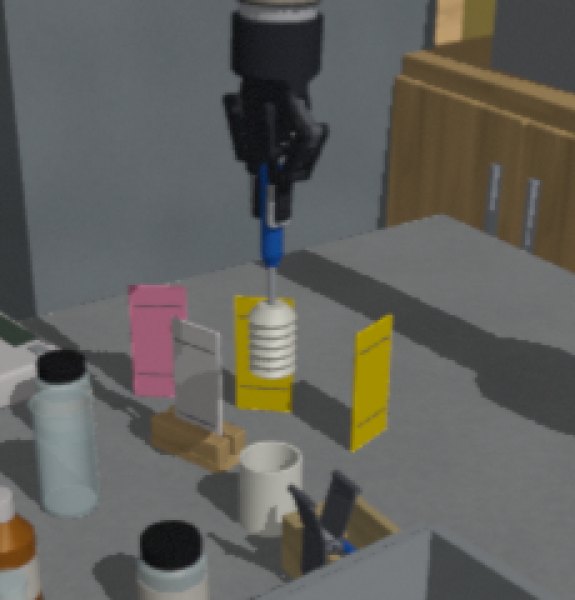

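The crop shows the brush upright again, with its head at (272,340) above the pot at (270,485). Lowering it now.

```bash
python3 -m crank '1 -0.14 0 3 0 0 0; 1 -0.27 0 6 0 0 0; 1 -0.36 0 8 0 0 0; 1 -0.45 0 10 0 0 0; 1 -0.5 0 11 0 0 0'; python3 -m crank '1 -0.05 0 1 0 0 0; 1 -0.09 0 2 0 0 0; 1 -0.13 0 3 0 0 0; 1 -0.18 0 4 0 0 0; 1 -0.2 0 4.5 0 0 0'; python3 -m crank '1 0 0 0.1 0 0 0; 1 -0.01 0 0.3 0 0 0; 1 -0.01 0 0.35 0 0 0; 1 -0.01 0 0.35 0 0 0; 1 -0.01 0 0.35 0 0 0'
```

```text
time: 17.0
eef_pos: [453.0, -162.3, 224.7]
orientation: [-0.0, 1.0, 0.0, 0.022]
ft_force: [0.0, 0.1, -0.0]
width: 0.225
finger_force: 39.5
time: 17.62
eef_pos: [453.1, -162.4, 179.9]
orientation: [-0.0, 1.0, 0.0, 0.022]
ft_force: [-0.3, -0.0, -0.7]
width: 0.223
finger_force: 39.5
time: 18.25
eef_pos: [453.5, -162.5, 177.3]
orientation: [0.0, 1.0, -0.0, 0.023]
ft_force: [0.3, -0.5, -0.5]
width: 0.222
finger_force: 39.5
```

```bash
python3 -m crank '1 0 0 0.1 0 0 0; 1 0 0 0.2 0 0 0; 1 0 0 0.2 0 0 0; 2.2 0 0 0.2 0 0 0; 2.6 0 0 0.2 0 0 0'; python3 -m crank '4 0 0 0 0 0 0; 7 0 0 0 0 0 0; 8.5 0 0 0 0 0 0; 8.5 0 0 0 0 0 0; 8.5 0 0 0 0 0 0';python3 -m crank '8.5 0.13 0 -3 0 0 0; 8.5 0.27 0 -6 0 0 0; 8.5 0.4 0 -9 0 0 0; 8.5 0.5 0 -11 0 0 0; 8.5 0.5 0 -11 0 -0.045 0'
python3 - <<'E'
from loc import *
s=get_state();print(s['eef_pos'],s['orientation'])
for n in('top','wrist','scene'):
    X=cloud(snap(n,n+'6.png'));print(n)
    rect('handletop',pts(X,400,500,-210,-110,190,206));rect('handle',pts(X,400,500,-210,-110,130,190));rect('beaker',pts(X,560,660,-345,-255,112,126));rect('pot',pts(X,400,500,-210,-110,68,80))
    rect('jarA',pts(X,560,670,-130,-10,84,98));rect('jarB',pts(X,500,600,-480,-390,84,98))
E
```

```text
time: 18.88
eef_pos: [453.7, -162.5, 175.3]
orientation: [0.0, 1.0, -0.0, 0.023]
ft_force: [0.8, 0.5, -0.5]
width: 0.301
finger_force: 0.0
time: 19.5
eef_pos: [453.5, -162.4, 175.2]
orientation: [0.0, 1.0, 0.0, 0.023]
ft_force: [-0.2, 0.9, 0.0]
width: 0.992
finger_force: 0.0
time: 20.12
eef_pos: [453.9, -162.8, 287.3]
orientation: [0.001, 1.0, -0.0, 0.001]
ft_force: [-0.4, -0.5, -0.2]
width: 0.997
finger_force: 0.0
[ 453.86296911 -162.81581876  287.31193736] [ 8.80895225e-04  9.99998694e-01 -3.86030237e-04  1.29909938e-03]
top
handletop 0
handle 0
beaker 174 c [ 612.7 -299.1] [60.7 62. ] 87.3 z [113.5 120.2 124.4]
pot 0
jarA 453 c [612.9 -70.9] [52.8 52.9] 87.4 z [86.9 93.2 96.7]
jarB 475 c [ 551.7 -437.1] [53.8 54.8] 36.2 z [87.  93.  96.6]
wrist
handletop 409 c [ 453.2 -159. ] [18.8 18.9] 42.4 z [191.3 204.3 206. ]
handle 476 c [ 457.8 -159.4] [19.8  9.8] 87.7 z [131.9 165.1 188.9]
beaker 817 c [ 594.7 -297.5] [28.4 63.2] 1.3 z [112.3 120.5 122.7]
pot 1564 c [ 456.7 -159.4] [60.6 57.4] 88.7 z [68.6 75.4 77.8]
jarA 1815 c [601.1 -70. ] [26.3 54.2] 1.3 z [85.9 93.3 95. ]
jarB 262 c [ 547.4 -410.6] [35.6  9.3] 10.5 z [84.2 88.1 94. ]
scene
handletop 68 c [ 452.9 -159. ] [20.  18.6] 43.3 z [190.7 199.7 205.6]
handle 182 c [ 456.1 -155.5] [11.3 17.8] 48.7 z [131.6 160.5 189.2]
beaker 159 c [ 611.3 -298.9] [64.5 63.3] 50.8 z [112.2 116.5 120.6]
pot 227 c [ 454.3 -160.2] [61.9 58.9] 56.2 z [68.1 72.7 76.4]
jarA 342 c [615.  -69.2] [55.8 53. ] 54.2 z [84.5 91.  93.6]
jarB 178 c [ 552.4 -434.3] [52.4 56.4] 8.1 z [84.6 90.6 93.4]
```

```bash
python3 -m crank '8.5 3.5 3.1 0 0 0 0; 8.5 7 6.2 0 0 0 0; 8.5 10.5 9.3 0 0 0 0; 8.5 14 12.4 0 0 0 0; 8.5 15.8 13.65 0 0 0 0';python3 -m crank '8.5 0 0 0 0 0 0; 8.5 0 0 3 0 0 0; 8.5 0 0 7 0 0 0; 8.5 0 0 11 0 0 0; 8.5 0 0 13 0 0 0'
```

```text
time: 20.9
eef_pos: [612.1, -301.1, 283.7]
orientation: [-0.0, 1.0, -0.001, -0.001]
ft_force: [0.3, 0.3, 0.3]
width: 0.994
finger_force: 0.0
time: 21.52
eef_pos: [609.6, -297.7, 153.0]
orientation: [-0.001, 1.0, 0.0, -0.002]
ft_force: [0.0, 0.3, -0.3]
width: 0.995
finger_force: 0.0
```

```bash
python3 -m crank '8.5 0.15 0.1 0 0 0 0; 8.5 0.15 0.1 2 0 0 0; 8.5 0.15 0.1 4 0 0 0; 8.5 0.15 0.1 6 0 0 0; 8.5 0.15 0.1 6.9 0 0 0';python3 -m crank '7.5 0 0 0 0 0 0; 6.8 0 0 0 0 0 0; 6 0 0 0 0 0 0; 5 0 0 0 0 0 0; 5 0 0 0 0 0 0' 40; python3 -m crank '5 0 0 -0.5 0 0 0; 5 0 0 -2 0 0 0; 5 0 0 -4 0 0 0; 5 0 0 -7 0 0 0; 5 0 0 -10 0 0 0'
```

```text
time: 22.15
eef_pos: [612.1, -299.5, 84.1]
orientation: [-0.001, 1.0, 0.0, -0.001]
ft_force: [-0.2, -0.7, -0.8]
width: 0.992
finger_force: 0.0
time: 22.78
eef_pos: [613.9, -300.0, 87.4]
orientation: [0.0, 1.0, 0.0, 0.001]
ft_force: [0.0, 1.2, 5.8]
width: 0.748
finger_force: 44.5
time: 23.4
eef_pos: [613.1, -300.0, 188.6]
orientation: [0.0, 1.0, -0.0, 0.0]
ft_force: [0.1, 0.4, -1.5]
width: 0.75
finger_force: 44.4
```

```bash
python3 -m crank '5 -0.6 -5 -3 0 0 0; 5 -1.3 -11 -5 0 0 0; 5 -2 -17 -5 0 0 0; 5 -2.6 -23 -5 0 0 0; 5 -3.3 -29 -5 0 0 0';python3 -m crank '5 -0.7 -6 0 0 0 0; 5 -1.4 -12 0 0 0 0; 5 -2.1 -18 0 0 0 0; 5 -2.8 -24 0 0 0 0; 5 -3.4 -29 0 0 0 0';python3 -m crank '5 0 -2 0 0 0 0; 5 0 -2.6 0 0 0 0; 5 0 -2.6 0 0 0 0; 5 0 -2.6 0 0 0 0; 5 0 -2.6 0 0 0 0'
python3 - <<'E'
from loc import *
s=get_state();print(s['eef_pos'],s['orientation'],s['q'].round(2))
W=cloud(snap('wrist','w7.png'));S=cloud(snap('scene','s7.png'))
rect('W far',pts(W,600,660,100,340,116,124));rect('S beaker low',pts(S,480,600,240,370,140,165));rect('W beaker',pts(W,480,600,250,370,230,300))
for X in(W,S):
  P=pts(X,600,660,110,340,116,124)
  if len(P)>20:print(np.polyfit(P[:,1],P[:,0],1))
E
```

```text
time: 24.02
eef_pos: [579.9, -8.1, 238.0]
orientation: [0.0, 1.0, -0.0, 0.001]
ft_force: [0.9, 0.1, -1.4]
width: 0.751
finger_force: 44.6
time: 24.65
eef_pos: [545.4, 282.8, 238.0]
orientation: [-0.001, 1.0, 0.001, 0.001]
ft_force: [0.2, -0.1, -1.3]
width: 0.748
finger_force: 44.6
time: 25.28
eef_pos: [546.6, 304.5, 236.3]
orientation: [0.0, 1.0, -0.001, 0.0]
ft_force: [0.3, -0.5, -1.5]
width: 0.75
finger_force: 44.7
[546.58703906 304.51292273 236.29488099] [ 3.88455550e-04  9.99999284e-01 -1.12800622e-03  9.60191336e-05] [-0.29  0.43 -0.39  1.66  0.18  1.09 -2.3 ]
W far 2544 c [625.9 229.6] [  5.5 221.5] 5.1 z [120.1 121.5 123. ]
S beaker low 276 c [556.9 317.1] [32.2 60.3] 44.0 z [149.1 157.3 164.6]
W beaker 44358 c [546.9 310. ] [120.  61.] 90.0 z [232.4 276.6 299.4]
[-8.74478039e-02  6.46032699e+02]
[-8.74143459e-02  6.45577543e+02]
```

```bash
python3 -m crank '5 0 0 3 0 0 0; 5 0 0 6 0 0 0; 5 0 0 9 0 0 0; 5 0 0 12 0 0 0; 5 0 0 13.5 0 0 0';python3 -m crank '5 0 0 0.3 0 0 0; 5 0 0 0.5 0 0 0; 5 0 0 0.7 0 0 0; 5 0 0 0.7 0 0 0; 5 0 0 0.7 0 0 0'
```

```text
time: 26.0
eef_pos: [545.5, 305.3, 99.6]
orientation: [0.001, 1.0, -0.0, -0.001]
ft_force: [-1.0, 0.8, -1.1]
width: 0.75
finger_force: 44.7
time: 26.62
eef_pos: [546.2, 306.2, 94.7]
orientation: [-0.0, 1.0, 0.0, 0.0]
ft_force: [0.1, -0.7, -0.9]
width: 0.75
finger_force: 44.7
```

```bash
python3 -m crank '5 0 0 0.1 0 0 0; 5 0 0 0.2 0 0 0; 5 0 0 0.3 0 0 0; 5 0 0 0.3 0 0 0; 5 0 0 0.3 0 0 0';python3 -m crank '5 0 0 0.05 0 0 0; 5 0 0 0.1 0 0 0; 5 0 0 0.15 0 0 0; 5 0 0 0.15 0 0 0; 5 0 0 0.15 0 0 0'
```

```text
time: 27.25
eef_pos: [546.2, 306.2, 92.4]
orientation: [0.0, 1.0, -0.0, 0.0]
ft_force: [-1.6, -1.6, 5.7]
width: 0.751
finger_force: 44.9
time: 27.88
eef_pos: [546.2, 306.3, 92.3]
orientation: [0.0, 1.0, 0.0, 0.001]
ft_force: [-4.4, -2.0, 13.7]
width: 0.752
finger_force: 45.4
```

```bash
python3 -m crank '5 0 0 -0.15 0 0 0; 6.4 0 0 -0.2 0 0 0; 6.8 0 0 -0.2 0 0 0; 7.4 0 0 -0.2 0 0 0; 7.8 0 0 -0.2 0 0 0';python3 -m crank '7.8 0 0 0 0 0 0; 8 0 0 0 0 0 0; 8 0 0 -3 0 0 0; 8 0 0 -7 0 0 0; 8 0 0 -12 0 0 0'
python3 - <<'E'
from loc import *
s=get_state();print(s['eef_pos'])
for n in('top','scene'):
    X=cloud(snap(n,n+'8.png'));print(n)
    rect('beaker',pts(X,500,590,255,355,122,135))
    rect('jarA',pts(X,560,680,-150,0,84,98));rect('jarB',pts(X,490,610,-500,-370,84,98))
E
```

```text
time: 28.5
eef_pos: [546.0, 306.1, 91.4]
orientation: [0.0, 1.0, -0.0, -0.0]
ft_force: [-0.7, -0.7, -0.4]
width: 0.911
finger_force: 0.0
time: 29.12
eef_pos: [545.5, 305.6, 212.0]
orientation: [0.001, 1.0, 0.0, -0.001]
ft_force: [-0.2, -0.6, -0.6]
width: 0.931
finger_force: 0.0
[545.4696996  305.62853533 212.0483419 ]
top
beaker 96 c [538.2 304.3] [53.5 62.7] 19.9 z [122.6 125.8 128.9]
jarA 451 c [613.7 -71. ] [54.1 52.4] 0.3 z [87.9 93.2 96.7]
jarB 473 c [ 551.3 -436.4] [53.6 53.9] 42.5 z [87.3 93.3 96.6]
scene
beaker 200 c [545.1 307.8] [63.2 62.4] 84.5 z [122.  123.8 125.8]
jarA 346 c [615.3 -68.5] [53.2 53.5] 8.7 z [84.7 91.1 93.4]
jarB 176 c [ 553.9 -434. ] [55.8 52.2] 65.0 z [84.3 90.6 93.7]
```

```bash
python3 -m crank '8 1 6 0 0 0 0; 8 2.1 12 0 0 0 0; 8 3.2 18 0 0 0 0; 8 4.3 24 0 0 0 0; 8 5.4 30 0 0 0 0';python3 -m crank '8.5 0.7 4 0 0 0 0; 8.5 1.45 7.6 0 0 0 0; 8.5 1.45 7.6 0 0 0 0; 8.5 1.45 7.6 3 0 0 0; 8.5 1.45 7.6 6.5 0 0 0'
python3 - <<'E'
from loc import *
s=get_state();print(s['eef_pos'])
W=cloud(snap('wrist','w9.png'));rect('jarA',pts(W,560,680,-150,0,84,98))
E
```

```text
time: 29.85
eef_pos: [600.0, 4.1, 211.4]
orientation: [0.0, 1.0, 0.0, -0.0]
ft_force: [1.3, -0.0, 0.8]
width: 0.94
finger_force: 0.0
time: 30.48
eef_pos: [614.8, -68.6, 146.4]
orientation: [-0.0, 1.0, 0.001, 0.001]
ft_force: [-0.2, -0.1, -1.6]
width: 0.993
finger_force: 0.0
[614.848593   -68.64612399 146.44643766]
jarA 7313 c [615.2 -68.9] [54.4 54.2] 65.9 z [88.6 93.3 94.6]
```

```bash
python3 -m crank '8.5 0 0 2.5 0 0 0; 8.5 0 0 5 0 0 0; 8.5 0 0 7.5 0 0 0; 8.5 0 0 9.4 0 0 0; 8.5 0 0 9.4 0 0 0';python3 -m crank '7.5 0 0 0 0 0 0; 6.8 0 0 0 0 0 0; 6 0 0 0 0 0 0; 5 0 0 0 0 0 0; 5 0 0 0 0 0 0' 50; python3 -m crank '5 0 0 -0.5 0 0 0; 5 0 0 -2 0 0 0; 5 0 0 -5 0 0 0; 5 0 0 -10 0 0 0; 5 0 0 -15 0 0 0'
```

```text
time: 31.15
eef_pos: [613.6, -69.3, 51.5]
orientation: [-0.0, 1.0, 0.0, -0.001]
ft_force: [0.3, -0.4, -0.7]
width: 0.995
finger_force: 0.0
time: 31.78
eef_pos: [615.3, -70.3, 54.2]
orientation: [0.0, 1.0, -0.0, 0.001]
ft_force: [-0.7, -0.2, 5.5]
width: 0.715
finger_force: 52.8
time: 32.4
eef_pos: [614.1, -69.8, 204.5]
orientation: [-0.0, 1.0, 0.0, -0.0]
ft_force: [0.5, 0.6, -2.2]
width: 0.711
finger_force: 55.1
```

```bash
python3 -m crank '5 -1.3 -5.5 0 0 0 0; 5 -2.6 -11 0 0 0 0; 5 -4 -16.5 0 0 0 0; 5 -5.4 -21.7 0 0 0 0; 5 -5.4 -21.7 0 0 0 0';python3 -m crank '5 0 0 0 0 0 0; 5 0 0 4 0 0 0; 5 0 0 8 0 0 0; 5 0 0 11 0 0 0; 5 0 0 13 0 0 0';python3 -m crank '5 0 0 0.5 0 0 0; 5 0 0 0.8 0 0 0; 5 0 0 1 0 0 0; 5 0 0 1 0 0 0; 5 0 0 1 0 0 0'
```

```text
time: 33.02
eef_pos: [558.2, 153.7, 203.8]
orientation: [-0.002, 1.0, 0.005, -0.0]
ft_force: [0.6, 0.2, -2.4]
width: 0.714
finger_force: 55.5
time: 33.65
eef_pos: [562.1, 146.7, 73.0]
orientation: [-0.001, 1.0, -0.001, 0.001]
ft_force: [-1.0, 6.2, 0.2]
width: 0.713
finger_force: 57.1
time: 34.28
eef_pos: [561.4, 147.8, 63.2]
orientation: [-0.001, 1.0, -0.0, 0.001]
ft_force: [-0.5, 6.0, -3.6]
width: 0.713
finger_force: 58.1
```

```bash
python3 -m crank '5 0 -0.3 0 0 0 0; 5 0 -0.6 0 0 0 0; 5 0 -0.8 0 0 0 0; 5 0 -0.8 0 0 0 0; 5 0 -0.8 0 0 0 0'
python3 - <<'E'
from loc import *
s=get_state();print(s['ft_force'],s['wrist_torque'])
c=snap('scene');cv2.imwrite('pics/s10.png',cv2.resize(c['frame'][130:400,230:540,::-1],None,fx=2.2,fy=2.2,interpolation=3))
X=cloud(c)
E
```

```text
time: 34.9
eef_pos: [560.6, 154.8, 62.7]
orientation: [0.0, 1.0, -0.0, 0.0]
ft_force: [0.2, 0.5, -3.3]
width: 0.714
finger_force: 57.7
[ 0.17359012  0.51103539 -3.25504593] [0.05046224 0.00896049 0.02984082]
```

View pics/s10.png

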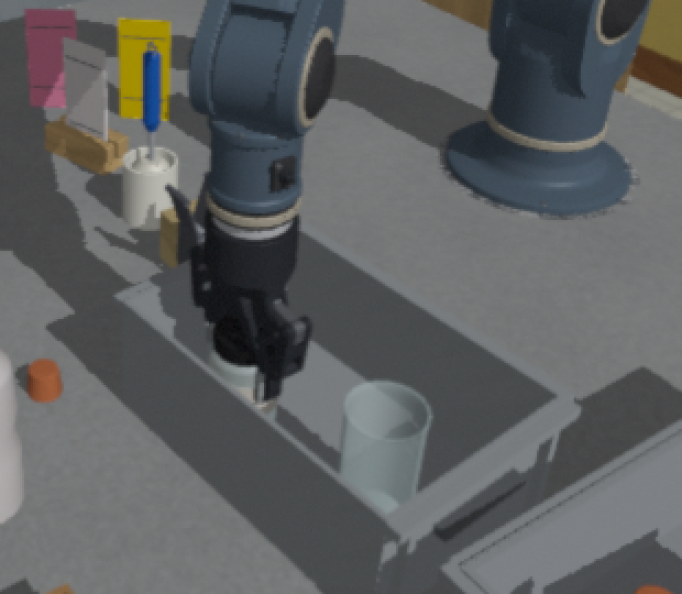

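The crop shows the beaker standing in the box at (385,440) and the jar held at (240,360) inside. The side contact went away after the 8 mm shift. Setting the jar down.

```bash
python3 -m crank '5 0 0 0.1 0 0 0; 5 0 0 0.25 0 0 0; 5 0 0 0.35 0 0 0; 5 0 0 0.35 0 0 0; 5 0 0 0.35 0 0 0';python3 -m crank '5 0 0 0.1 0 0 0; 5 0 0 0.2 0 0 0; 5 0 0 0.2 0 0 0; 5 0 0 0.2 0 0 0; 5 0 0 0.2 0 0 0'
```

```text
time: 35.58
eef_pos: [560.5, 155.0, 59.4]
orientation: [0.0, 1.0, 0.0, -0.0]
ft_force: [-1.0, -0.5, 0.0]
width: 0.708
finger_force: 58.2
time: 36.2
eef_pos: [560.5, 155.0, 59.2]
orientation: [0.0, 1.0, -0.0, 0.0]
ft_force: [-6.1, -2.1, 13.4]
width: 0.709
finger_force: 59.6
```

```bash
python3 -m crank '5 0 0 -0.1 0 0 0; 6.2 0 0 -0.15 0 0 0; 6.6 0 0 -0.15 0 0 0; 7.0 0 0 -0.15 0 0 0; 7.2 0 0 -0.15 0 0 0';python3 -m crank '7.3 0 0 0 0 0 0; 7.4 0 0 -2 0 0 0; 7.4 0 0 -5 0 0 0; 7.4 0 0 -10 0 0 0; 7.4 0 0 -16 0 0 0'
python3 - <<'E'
from loc import *
s=get_state();print(s['eef_pos'])
for n in('top','scene'):
    X=cloud(snap(n));print(n)
    rect('jarin',pts(X,510,610,100,210,90,103));rect('jarB',pts(X,480,620,-510,-360,84,98));rect('beaker',pts(X,500,590,255,355,122,135))
E
```

```text
time: 36.83
eef_pos: [560.7, 155.1, 58.7]
orientation: [-0.0, 1.0, 0.0, 0.0]
ft_force: [-0.1, 0.2, -0.2]
width: 0.841
finger_force: 0.0
time: 37.45
eef_pos: [559.8, 154.8, 219.4]
orientation: [0.0, 1.0, 0.0, -0.001]
ft_force: [1.0, 0.1, 0.6]
width: 0.865
finger_force: 0.0
[559.81837379 154.76110412 219.3654073 ]
top
jarin 397 c [555.3 155. ] [54.7 47.1] 86.1 z [ 93.2  98.2 101.6]
jarB 477 c [ 551.6 -436.5] [53.6 54.1] 41.4 z [85.  93.2 96.5]
beaker 0
scene
jarin 502 c [559.9 156.4] [54.8 54.5] 19.6 z [90.6 95.9 98.5]
jarB 176 c [ 553.4 -435.5] [56.2 51.9] 85.3 z [84.9 90.6 93.8]
beaker 199 c [544.6 307. ] [64.3 61.4] 57.3 z [122.1 123.7 125.8]
```

```bash
python3 - <<'E'
from loc import *
for f in('top0.npz','scene0.npz'):
    X=cloud(dict(np.load(f)));P=pts(X,500,620,-640,-465,8,120);rect('scale',P);rect('pinktop',pts(X,380,520,-520,-400,125,160))
    for y in range(-520,-460,10):
        Q=P[(P[:,1]>y)&(P[:,1]<y+10)]
        if len(Q):print(y,len(Q),np.percentile(Q[:,2],95).round(1))
E
python3 -m crank '8 -0.1 6 0 0 0 0; 8 -0.2 12 0 0 0 0; 8 -0.2 18 0 0 0 0; 8 -0.3 24 0 0 0 0; 8 -0.3 30 0 0 0 0';python3 -m crank '8 -0.1 6 0 0 0 0; 8 -0.2 12 0 0 0 0; 8 -0.3 18 0 0 0 0; 8 -0.4 24 0 0 0 0; 8 -0.45 29.0 0 0 0 0'
python3 -m crank '8 0 0 0 0 0 0; 8 0 0 0 0 0 0; 8 0 0 3 0 0 0; 8 0 0 6 0 0 0; 8 0 0 7 0 0 0'
python3 - <<'E'
from loc import *
s=get_state();print(s['eef_pos'])
W=cloud(snap('wrist','w11.png'));rect('jarB',pts(W,480,640,-520,-350,84,98))
E
```

```text
scale 2482 c [ 560.3 -579.1] [120.1 122. ] 0.3 z [14.9 46.9 56.3]
pinktop 131 c [ 420. -452.] [ 5.9 64.3] 51.3 z [126.9 140.3 147. ]
-520 11 36.0
scale 845 c [ 560.8 -575.7] [118.3 127.1] 0.0 z [10.7 44.1 54.2]
pinktop 134 c [ 420.8 -450.8] [16.1 65.8] 56.1 z [125.6 134.6 142.2]
-520 42 43.1
time: 38.17
eef_pos: [557.1, -146.8, 218.5]
orientation: [0.0, 1.0, 0.0, 0.0]
ft_force: [1.4, -0.4, 0.0]
width: 0.936
finger_force: 0.0
time: 38.8
eef_pos: [552.2, -437.6, 218.1]
orientation: [0.0, 1.0, -0.001, -0.0]
ft_force: [0.3, -0.4, 1.2]
width: 0.94
finger_force: 0.0
time: 39.42
eef_pos: [553.0, -431.9, 146.9]
orientation: [-0.002, 1.0, 0.002, -0.001]
ft_force: [0.2, -0.6, 0.2]
width: 0.94
finger_force: 0.0
[ 552.98795287 -431.94155076  146.87093485]
jarB 7267 c [ 553.  -434.6] [54.2 54.1] 49.4 z [88.6 93.3 94.6]
```

Aligned, and the scale edge is at y ≈ -515, so it's clear of the fingers. Gripping the second jar.

```bash
python3 -m crank '8.5 0 0.1 2.5 0 0 0; 8.5 0 0.1 5 0 0 0; 8.5 0 0.1 7.5 0 0 0; 8.5 0 0.1 9.4 0 0 0; 8.5 0 0.1 9.4 0 0 0';python3 -m crank '7.5 0 0 0 0 0 0; 6.8 0 0 0 0 0 0; 6 0 0 0 0 0 0; 5 0 0 0 0 0 0; 5 0 0 0 0 0 0' 50; python3 -m crank '5 0 0 -0.5 0 0 0; 5 0 0 -2 0 0 0; 5 0 0 -5 0 0 0; 5 0 0 -10 0 0 0; 5 0 0 -15 0 0 0'
```

```text
time: 40.1
eef_pos: [552.8, -435.1, 53.9]
orientation: [-0.001, 1.0, 0.0, -0.001]
ft_force: [-0.0, -0.0, 0.1]
width: 0.994
finger_force: 0.0
time: 40.72
eef_pos: [553.9, -436.6, 56.5]
orientation: [0.001, 1.0, -0.0, 0.001]
ft_force: [-0.2, 1.1, 5.5]
width: 0.712
finger_force: 52.9
time: 41.35
eef_pos: [552.7, -435.7, 206.6]
orientation: [-0.0, 1.0, 0.0, -0.0]
ft_force: [1.1, -0.2, -1.4]
width: 0.712
finger_force: 54.6
```

```bash
python3 -m crank '5 0 -5.5 -1 0 0 0; 5 0 -11 -1.5 0 0 0; 5 0 -17 -1.5 0 0 0; 5 0 -23 -1.5 0 0 0; 5 0 -29 -1.5 0 0 0';python3 -m crank '5 0 -6 0 0 0 0; 5 -1 -12 0 0 0 0; 5 -2.5 -18 0 0 0 0; 5 -4 -24 0 0 0 0; 5 -5.5 -29 0 0 0 0';python3 -m crank '5 -0.5 -4 0 0 0 0; 5 -0.5 -7.7 0 0 0 0; 5 -0.5 -7.7 0 0 0 0; 5 -0.5 -7.7 3 0 0 0; 5 -0.5 -7.7 6 0 0 0'
python3 - <<'E'
from loc import *
s=get_state();print(s['eef_pos'],s['q'].round(2))
X=cloud(snap('scene'))
rect('jarin',pts(X,510,610,100,210,90,103));rect('beaker',pts(X,500,590,255,355,122,135))
E
```

```text
time: 41.98
eef_pos: [552.7, -144.0, 220.7]
orientation: [0.0, 1.0, -0.0, 0.001]
ft_force: [1.3, 0.3, -2.4]
width: 0.71
finger_force: 54.9
time: 42.6
eef_pos: [497.1, 146.6, 220.7]
orientation: [-0.0, 1.0, 0.001, 0.001]
ft_force: [0.5, -0.2, -1.8]
width: 0.717
finger_force: 54.9
time: 43.22
eef_pos: [493.5, 219.9, 159.8]
orientation: [0.0, 1.0, -0.001, 0.001]
ft_force: [0.5, -0.2, -2.0]
width: 0.716
finger_force: 55.0
[493.52452721 219.9082511  159.7962987 ] [-0.18  0.38 -0.4   1.93  0.2   0.86 -2.25]
jarin 498 c [559.5 156.2] [54.9 54.7] 15.0 z [90.8 96.1 98.8]
beaker 208 c [544.2 307.4] [64.8 61.1] 47.8 z [122.1 123.7 125.9]
```

```bash
python3 -m crank '5 0 0 2.5 0 0 0; 5 0 0 5 0 0 0; 5 0 0 7 0 0 0; 5 0 0 8.5 0 0 0; 5 0 0 9.2 0 0 0';python3 -m crank '5 0 0 0.2 0 0 0; 5 0 0 0.3 0 0 0; 5 0 0 0.4 0 0 0; 5 0 0 0.4 0 0 0; 5 0 0 0.4 0 0 0'
```

```text
time: 43.9
eef_pos: [493.2, 220.5, 67.5]
orientation: [0.0, 1.0, -0.0, -0.0]
ft_force: [0.1, -0.4, -1.1]
width: 0.712
finger_force: 54.9
time: 44.52
eef_pos: [493.1, 221.1, 63.9]
orientation: [-0.0, 1.0, 0.0, 0.0]
ft_force: [-0.0, 0.0, -1.4]
width: 0.711
finger_force: 54.9
```

```bash
python3 -m crank '5 0 0 0.1 0 0 0; 5 0 0 0.2 0 0 0; 5 0 0 0.3 0 0 0; 5 0 0 0.35 0 0 0; 5 0 0 0.35 0 0 0'; python3 -m crank '5 0 0 0.1 0 0 0; 5 0 0 0.1 0 0 0; 5 0 0 0.1 0 0 0; 5 0 0 0.1 0 0 0; 5 0 0 0.1 0 0 0'
```

```text
time: 45.15
eef_pos: [493.0, 221.1, 61.4]
orientation: [0.0, 1.0, 0.0, 0.0]
ft_force: [-2.6, -1.4, 8.4]
width: 0.715
finger_force: 56.0
time: 45.78
eef_pos: [493.0, 221.1, 61.3]
orientation: [0.001, 1.0, 0.0, 0.0]
ft_force: [-4.7, -2.9, 15.5]
width: 0.713
finger_force: 56.9
```

```bash
python3 -m crank '5 0 0 -0.2 0 0 0; 6.2 0 0 -0.3 0 0 0; 6.6 0 0 -0.3 0 0 0; 7.0 0 0 -0.3 0 0 0; 7.4 0 0 -0.3 0 0 0';python3 -m crank '7.4 0 0 0 0 0 0; 7.4 0 0 -3 0 0 0; 7.4 0 0 -8 0 0 0; 7.6 0 0 -14 0 0 0; 8 0 0 -20.3 0 0 0'
python3 -m crank '8 0 0 -0.5 0 0 0; 8 -0.5 6 -0.5 0 0 0; 8 -1 12 -0.5 0 0 0; 8 -1.5 18 -0.5 0 0 0; 8 -2 24 -0.5 0 0 0'
python3 -m crank '8 -0.5 6 0 0 0 0; 8 -1 12 0 0 0 -0.1; 8 -1.5 18 0 0 0 -0.2; 8 -2 24 0 0 0 -0.328; 8 -2.2 28 0 0 0 -0.328'
python3 -m crank '8 0 0 0 0 0 0; 8 0 0 0 0 0 0; 8 0 0 0 0 0 0; 8 0 0 2 0 0 0; 8 0 0 4 0 0 0'
python3 - <<'E'
from loc import *
s=get_state();print(s['eef_pos'],s['orientation'],s['q'].round(2))
W=cloud(snap('wrist','w12.png'));rect('card',pts(W,400,500,-380,-250,130,170));rect('cardtop',pts(W,400,500,-380,-250,150,160));rect('stand',pts(W,390,510,-390,-250,34,40))
T=cloud(snap('top'));rect('jar mid',pts(T,440,540,170,270,90,103));rect('jar1',pts(T,510,610,100,210,90,103));rect('beaker',pts(T,500,590,255,355,120,130))
S=cloud(snap('scene'));rect('card',pts(S,400,500,-380,-260,135,160));rect('jar mid',pts(S,440,540,170,270,90,103))
E
```

```text
time: 46.4
eef_pos: [493.1, 221.1, 62.1]
orientation: [0.0, 1.0, -0.0, -0.0]
ft_force: [-0.2, 0.6, 0.2]
width: 0.868
finger_force: 0.0
time: 47.02
eef_pos: [492.6, 220.8, 266.4]
orientation: [0.0, 1.0, 0.0, -0.0]
ft_force: [1.7, 0.5, -0.2]
width: 0.937
finger_force: 0.0
time: 47.65
eef_pos: [471.9, -20.9, 268.7]
orientation: [0.0, 1.0, 0.0, -0.001]
ft_force: [0.8, -0.2, -0.8]
width: 0.934
finger_force: 0.0
time: 48.28
eef_pos: [449.3, -301.8, 268.4]
orientation: [-0.0, 0.987, 0.162, -0.001]
ft_force: [0.0, -0.1, -0.0]
width: 0.933
finger_force: 0.0
time: 48.9
eef_pos: [451.6, -297.6, 229.6]
orientation: [0.0, 0.986, 0.164, 0.0]
ft_force: [0.4, -0.8, 0.5]
width: 0.937
finger_force: 0.0
[ 451.57376454 -297.60417579  229.63487004] [2.13479903e-04 9.86388992e-01 1.64427843e-01 4.40973638e-04] [ 0.6   0.28 -0.12  1.87  0.04  0.99 -0.77]
card 1937 c [ 448.3 -314.5] [ 4.9 66. ] 18.4 z [131.1 148.7 156.4]
cardtop 884 c [ 448.2 -314.5] [ 4.8 66. ] 18.4 z [150.4 155.  156.6]
stand 2807 c [ 449.1 -315.7] [ 45.2 100. ] 18.3 z [34.8 37.3 39.1]
jar mid 459 c [466.1 215.3] [53.6 52.2] 89.5 z [ 93.9  98.5 101.6]
jar1 463 c [559.5 154.3] [53.9 53.1] 43.7 z [ 92.8  98.5 101.6]
beaker 158 c [544.1 305.8] [62.6 61.4] 85.7 z [120.4 125.3 128.6]
card 134 c [ 448.6 -315.3] [ 9.4 67.6] 18.7 z [135.3 145.2 154.2]
jar mid 478 c [492.8 210.2] [ 54.8 109.3] 75.1 z [91.3 96.  98.6]
```

```bash
python3 -m crank '8.5 -0.25 0.8 0 0 0 0.008; 8.5 -0.48 1.54 0 0 0 0.008; 8.5 -0.48 1.54 0 0 0 0.008; 8.5 -0.48 1.54 3 0 0 0.008; 8.5 -0.48 1.54 6 0 0 0.008'; python3 -m crank '8.5 0 0 1 0 0 0; 8.5 0 0 2 0 0 0; 8.5 0 0 2.3 0 0 0; 8.5 0 0 2.3 0 0 0; 8.5 0 0 2.3 0 0 0'
python3 - <<'E'
from loc import *
s=get_state();print(s['eef_pos'],s['orientation'])
c=snap('wrist','w13.png');W=cloud(c);rect('card',pts(W,400,500,-380,-250,145,170))
S=snap('scene');cv2.imwrite('pics/c13.png',np.hstack([cv2.resize(c['frame'][:,:,::-1],(440,330)),cv2.resize(S['frame'][60:225,220:370,::-1],(300,330),interpolation=3)]))
E
```

```text
time: 49.68
eef_pos: [451.8, -315.3, 169.7]
orientation: [0.001, 0.987, 0.159, 0.001]
ft_force: [-0.3, -0.2, -0.7]
width: 0.995
finger_force: 0.0
time: 50.3
eef_pos: [451.9, -315.3, 147.5]
orientation: [0.0, 0.987, 0.159, 0.001]
ft_force: [0.9, -0.5, 0.2]
width: 1.0
finger_force: 0.0
[ 451.87441234 -315.28481674  147.49558357] [4.84968274e-04 9.87226750e-01 1.59319836e-01 5.46209483e-04]
card 7645 c [ 452.4 -312.4] [ 23.5 112.9] 18.2 z [145.6 155.1 169.3]
```

View pics/c13.png

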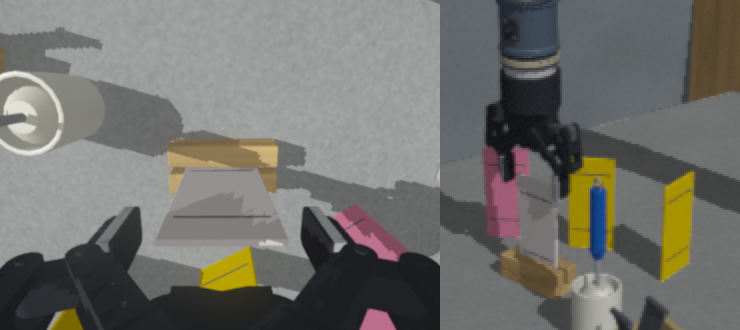

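The wrist view (left) shows the white card centred between the open pads at (222,210). The scene view (right) shows the pads either side of the card's top edge. Closing on it.

```bash
python3 -m crank '7.5 0 0 0 0 0 0; 7 0 0 0 0 0 0; 6.5 0 0 0 0 0 0; 6 0 0 0 0 0 0; 6 0 0 0 0 0 0' 30; python3 -m crank '6 0 0 -0.3 0 0 0; 6 0 0 -1.5 0 0 0; 6 0 0 -3 0 0 0; 6 0 0 -5 0 0 0; 6 0 0 -7 0 0 0'; python3 -m crank '6 0 0 -3 0 0 0; 6 0 0 -6 0 0 0; 6 0 0 -8 0 0 0; 6 0 0 -8 0 0 0; 6 0 0 -8 0 0 0'
python3 - <<'E'
from loc import *
s=get_state();x,y,z=s['eef_pos'];print(s['eef_pos'],s['orientation'])
S=snap('scene','s14.png');X=cloud(S)
P=pts(X,420,480,-360,-270,z-160,z+20)
for k in range(-150,20,15):
    rect('%d'%k,P[(P[:,2]>z+k)&(P[:,2]<z+k+15)])
E
```

```text
time: 51.02
eef_pos: [451.8, -315.1, 147.1]
orientation: [0.0, 0.987, 0.159, 0.0]
ft_force: [-1.2, 0.3, 3.8]
width: 0.757
finger_force: 32.6
time: 51.65
eef_pos: [451.6, -315.1, 218.4]
orientation: [0.0, 0.987, 0.159, 0.0]
ft_force: [0.7, 0.1, -1.5]
width: 0.762
finger_force: 33.3
time: 52.28
eef_pos: [451.0, -314.8, 296.3]
orientation: [-0.0, 0.987, 0.159, -0.0]
ft_force: [-0.5, -0.0, -0.9]
width: 0.762
finger_force: 33.3
[ 450.95202707 -314.80313682  296.28146653] [-2.73061252e-04  9.87227215e-01  1.59317922e-01 -3.87839478e-04]
-150 6 c [ 445.4 -314.9] [ 4.  58.2] 17.0 z [159.1 160.4 161. ]
-135 96 c [ 447.7 -314.2] [ 7.7 66. ] 18.4 z [161.7 169.  175.5]
-120 104 c [ 448.4 -314.1] [ 8.9 68. ] 17.3 z [176.8 184.1 191.2]
-105 106 c [ 447.8 -314.2] [ 9.  64.8] 17.4 z [192.1 198.5 205.3]
-90 110 c [ 448.  -314.6] [ 7.5 66.3] 18.8 z [206.7 213.9 220.9]
-75 112 c [ 447.4 -314. ] [ 8. 69.] 18.9 z [221.6 228.5 235.9]
-60 117 c [ 446.5 -315.2] [ 9.1 70.5] 17.0 z [236.6 244.1 251. ]
-45 117 c [ 448.1 -314.6] [ 8.1 67.6] 19.2 z [251.8 258.8 265.9]
-30 117 c [ 447.9 -314.7] [ 7.7 65.6] 19.6 z [266.4 273.6 280.9]
-15 152 c [ 452.9 -313.2] [21.3 93.3] 20.5 z [281.8 289.5 295.9]
0 138 c [ 453.3 -313.7] [25.4 93.9] 15.4 z [296.6 301.8 311. ]
15 36 c [ 452.6 -311.7] [26.5 89.1] 16.3 z [311.4 313.6 315.9]
```

```bash
python3 -m crank '6 4.74 -1.59 0 0 0 0; 6 9.8 -4.13 0 0 0 0; 6 14.2 -7.93 0 0 0 0; 6 18.2 -12.1 0 0 0 0; 6 22.3 -16.4 0 0 0 0'; python3 -m crank '6 2.84 -5.38 0 0 0 0; 6 5.67 -10.76 0 0 0 0.08; 6 8.5 -16.1 0 0 0 0.16; 6 11.35 -21.5 0 0 0 0.2327; 6 13.55 -26.6 0 0 0 0.2327'; python3 -m crank '6 0.3 -1.6 0 0 0 0; 6 0.68 -3.13 0 0 0 0; 6 0.68 -3.13 0 0 0 0; 6 0.68 -3.13 0 0 0 0; 6 0.68 -3.13 0 0 0 0'
python3 - <<'E'
from loc import *
s=get_state();x,y,z=s['eef_pos'];print(s['eef_pos'],s['orientation'],s['q'].round(2))
a=np.radians(5);n=np.array([np.cos(a),np.sin(a)]);l=np.array([-np.sin(a),np.cos(a)])
for m in('scene','wrist','top'):
    X=cloud(snap(m,m+'15.png'));P=pts(X,x-40,x+40,y-50,y+50,z-145,z-25);print(m)
    d=(P[:,:2]-[x,y])@n;e=(P[:,:2]-[x,y])@l
    for k in range(-145,-25,30):
        q=(P[:,2]>z+k)&(P[:,2]<z+k+30)
        if q.sum()>5:print(k,q.sum(),'along n',np.percentile(d[q],[2,50,98]).round(1),'along wall',np.percentile(e[q],[1,99]).round(1),'z',P[q,2].min().round(1))
    Q=pts(X,600,660,180,290,112,124)
    if len(Q)>10:print('wall',np.polyfit(Q[:,1],Q[:,0],1),np.percentile(Q[:,0]-np.polyval(np.polyfit(Q[:,1],Q[:,0],1),Q[:,1]),[2,98]))
E
```

```text
time: 52.95
eef_pos: [611.7, -87.8, 295.4]
orientation: [-0.0, 0.987, 0.159, -0.001]
ft_force: [-0.2, -0.7, -0.3]
width: 0.76
finger_force: 33.3
time: 53.58
eef_pos: [656.2, 208.0, 295.1]
orientation: [0.0, 0.999, 0.044, -0.001]
ft_force: [0.6, 0.0, -0.4]
width: 0.758
finger_force: 33.3
time: 54.2
eef_pos: [661.0, 235.8, 297.0]
orientation: [0.0, 0.999, 0.042, 0.0]
ft_force: [0.6, 0.6, -1.4]
width: 0.756
finger_force: 33.3
[660.96045623 235.78118918 296.99373235] [4.12273971e-04 9.99100764e-01 4.23963639e-02 2.04882509e-04] [-0.23  0.5  -0.26  1.39  0.13  1.27 -1.99]
scene
-145 272 along n [-5.1 -3.  -1.5] along wall [-31.7  32.8] z 160.8
-115 445 along n [-5.2 -2.9 -1.5] along wall [-32.8  33.4] z 182.0
-85 460 along n [-4.7 -3.  -1.6] along wall [-31.7  33.7] z 212.0
-55 492 along n [-5.2 -2.9 -1.4] along wall [-30.8  33.6] z 242.1
wall [-1.04210341e-01  6.50566377e+02] [-4.22966585  2.32917712]
wrist
-145 584 along n [-2.2 -1.8 -1.4] along wall [-29.9  34. ] z 163.2
-115 1272 along n [-2.3 -1.8 -1.3] along wall [-29.6  34.2] z 182.0
-85 1890 along n [-2.4 -1.9 -1.4] along wall [-29.4  34.4] z 212.0
-55 2990 along n [-2.5 -1.9 -1.4] along wall [-29.3  34.8] z 242.0
wall [-9.12597198e-02  6.48019956e+02] [-3.28624695  1.8468246 ]
top
-145 78 along n [-7.9 -6.9 -4.8] along wall [-32.3  30.4] z 164.4
-115 153 along n [-7.9 -6.7 -5.1] along wall [-33.9  30.9] z 182.2
-85 169 along n [-7.4 -6.2 -4.6] along wall [-33.6  32.2] z 212.1
-55 175 along n [-7.1 -6.  -4.2] along wall [-32.9  31.8] z 242.5
wall [-8.00166077e-02  6.43432419e+02] [-2.3752581   3.20939674]
```

```bash
python3 -m crank '6 0.02 -0.25 2 0 0.035 0; 6 0.02 -0.25 6 0 0.07 0; 6 0.02 -0.25 10 0 0.07 0; 6 0.02 -0.25 13 0 0.07 0; 6 0.02 -0.25 14.7 0 0.07 0'; python3 -m crank '6 -0.5 0 -0.04 0 0 0; 6 -1 0 -0.07 0 0 0; 6 -1.5 0 -0.1 0 0 0; 6 -1.5 0 -0.1 0 0 0; 6 -1.5 0 -0.1 0 0 0'
python3 - <<'E'
from loc import *
s=get_state();x,y,z=s['eef_pos'];print(s['eef_pos'],s['orientation'])
a=np.radians(5);n=np.array([np.cos(a),np.sin(a)]);l=np.array([-np.sin(a),np.cos(a)]);F=np.array([628,233.4])
print('TCP out',([x,y]-F)@n,([x,y]-F)@l)
for m in('scene','wrist'):
    X=cloud(snap(m,m+'16.png'));P=pts(X,610,x+40,y-50,y+50,2,z+12);print(m)
    d=(P[:,:2]-F)@n;e=(P[:,:2]-F)@l
    for k in range(0,160,20):
        q=(P[:,2]>k)&(P[:,2]<k+20)&(d>2)&(abs(e-4)<28)
        if q.sum()>5:print(k,q.sum(),'out',np.percentile(d[q],[2,50,98]).round(1))
E
```

```text
time: 54.98
eef_pos: [659.9, 239.5, 148.0]
orientation: [-0.001, 0.998, 0.043, 0.034]
ft_force: [-0.2, 0.3, 0.2]
width: 0.762
finger_force: 33.3
time: 55.6
eef_pos: [645.8, 238.9, 150.3]
orientation: [-0.002, 0.998, 0.044, 0.035]
ft_force: [0.4, -0.6, 0.3]
width: 0.757
finger_force: 33.4
[645.82908222 238.90209036 150.30230917] [-0.00161725  0.99841887  0.04357186  0.03547714]
TCP out 18.240775953804746 3.9272463459490075
scene
0 45 out [22.5 24.3 29.8]
20 195 out [21.8 23.5 25.5]
40 201 out [20.4 22.1 24.1]
60 206 out [19.1 20.7 22.4]
80 210 out [17.6 19.4 21.2]
100 222 out [16.3 18.1 19.7]
120 205 out [15.  16.6 18.1]
140 203 out [11.9 15.  17.1]
wrist
0 656 out [24.1 39.  58.3]
20 593 out [24.  24.9 25.7]
40 731 out [22.7 23.5 24.4]
60 938 out [21.1 22.1 23. ]
80 1240 out [19.7 20.6 21.5]
100 1697 out [18.2 19.2 20.1]
120 2401 out [16.8 17.8 18.7]
140 4212 out [12.6 16.1 17.2]
```

```bash
python3 -m crank '6 -0.4 0 -0.03 0 0 0; 6 -0.75 0 -0.05 0 0 0; 6 -0.79 0 0.5 0 0 0; 6 -0.84 0 1.15 0 0 0; 6 -0.84 0 1.15 0 0 0'; python3 -m crank '6 -0.01 0 0.1 0 0 0; 6 -0.02 0 0.2 0 0 0; 6 -0.02 0 0.3 0 0 0; 6 -0.02 0 0.3 0 0 0; 6 -0.02 0 0.3 0 0 0'
```

```text
time: 56.32
eef_pos: [637.5, 237.9, 136.5]
orientation: [-0.001, 0.998, 0.044, 0.034]
ft_force: [-0.7, -0.4, -0.1]
width: 0.756
finger_force: 33.4
time: 56.95
eef_pos: [638.4, 238.3, 135.3]
orientation: [-0.002, 0.998, 0.044, 0.036]
ft_force: [-0.8, -1.0, 4.1]
width: 0.762
finger_force: 33.7
```

```bash
python3 -m crank '6.4 0 0 -0.1 0 0 0; 6.6 0 0 -0.1 0 0 0; 6.8 0 0 -0.1 0 0 0; 7.1 0 0 -0.1 0 0 0; 7.4 0 0 -0.1 0 0 0'; python3 -m crank '7.6 0 0 0 0 0 0; 7.8 0 0 0 0 0 0; 7.8 0 0 0 0 0 0; 7.8 0 0 0 0 0 0; 7.8 0 0 0 0 0 0'
cat > card.py <<'E'
from loc import *
a=np.radians(5);n=np.array([np.cos(a),np.sin(a)]);l=np.array([-np.sin(a),np.cos(a)]);F=np.array([628,233.4])
def card(ms=('scene','wrist'),tag=''):
  for m in ms:
    X=cloud(snap(m,m+tag+'.png'));P=pts(X,610,690,170,300,2,150);print(m)
    d=(P[:,:2]-F)@n;e=(P[:,:2]-F)@l
    for k in (10,40,70,100,125):
        q=(P[:,2]>k)&(P[:,2]<k+15)&(d>(-4 if k>120 else 2))&(d<30)&(abs(e-4)<45)
        if q.sum()>5:print(k,q.sum(),'out',np.percentile(d[q],[2,50,98]).round(1),'e',np.percentile(e[q],[2,98]).round(1),P[q,2].max().round(1))
E
python3 -c "
from card import *
card(tag='17')
print(get_state()['eef_pos'])
"
```

```text
time: 57.58
eef_pos: [637.9, 238.2, 135.6]
orientation: [-0.001, 0.998, 0.044, 0.035]
ft_force: [-0.4, 0.2, 0.1]
width: 0.863
finger_force: 0.0
time: 58.2
eef_pos: [638.0, 238.2, 135.7]
orientation: [-0.002, 0.998, 0.044, 0.035]
ft_force: [0.4, -0.4, -0.6]
width: 0.914
finger_force: 0.0
scene
10 181 out [11. 13. 15.] e [-26.5  36.7] 24.9
40 188 out [ 7.7 10.  12. ] e [-27.8  36.9] 54.8
70 201 out [4.6 6.9 9.3] e [-27.8  36.7] 85.0
100 183 out [2.4 4.  6.3] e [-28.2  36.8] 114.6
125 266 out [-2.6  1.8 20.8] e [-37.7  46.8] 140.0
wrist
10 589 out [13.7 14.6 15.5] e [-25.6  36.8] 25.0
40 844 out [10.6 11.5 12.4] e [-25.6  36.9] 55.0
70 1261 out [7.5 8.5 9.5] e [-25.6  37. ] 85.0
100 2012 out [4.3 5.3 6.4] e [-25.6  37.2] 115.0
125 4173 out [ 1.5  2.9 21.9] e [-34.6  46. ] 140.0
[637.95163562 238.19304406 135.64939433]
```

```bash
python3 -m crank '8 0.1 0 -1.5 0 0 0; 8.5 0.3 0 -4.3 0 0 0; 8.5 0.67 0 -9.5 0 0 0; 8.5 0.98 0 -14 0 0 0; 8.5 0.98 0 -14 0 -0.07 0'; python3 -m crank '8.5 -3.5 5 0 0 0 -0.184; 8.5 -7 10 0 0 0 -0.368; 8.5 -10.5 15 0 0 0 -0.552; 8.5 -14 20 0 0 0 -0.736; 8.5 -17.5 24.8 0 0 0 -0.92';python3 -m crank '8.5 0 0 0 0 0 -0.184; 8.5 0 0 0 0 0 -0.368; 8.5 0 0 0 0 0 -0.551; 8.5 0 0 0 0 0 -0.551; 8.5 0 0 0 0 0 -0.551'
python3 - <<'E'
from card import *
s=get_state();print(s['eef_pos'],s['orientation'],s['q'].round(2))
card(('scene',),'18')
for m in('wrist','top','scene'):
    X=cloud(snap(m,m+'18.png'));print(m);rect('clip hi',pts(X,430,540,-60,15,105,140));rect('clip mid',pts(X,430,540,-60,15,80,105));rect('penbox',pts(X,390,510,-100,60,56,64))
    rect('cliptop',pts(X,430,540,-60,15,119,140))
E
```

```text
time: 58.92
eef_pos: [639.0, 239.8, 283.4]
orientation: [-0.002, 0.999, 0.044, 0.004]
ft_force: [-0.1, 0.7, -0.6]
width: 0.996
finger_force: 0.0
time: 59.55
eef_pos: [488.1, -20.4, 277.4]
orientation: [0.001, 0.881, 0.474, 0.001]
ft_force: [0.4, -1.3, 0.5]
width: 0.995
finger_force: 0.0
time: 60.18
eef_pos: [489.1, -18.7, 276.6]
orientation: [0.0, 0.721, 0.693, 0.0]
ft_force: [-0.2, -0.4, -0.1]
width: 0.998
finger_force: 0.0
[489.08907625 -18.65219529 276.6290695 ] [3.99154799e-04 7.21038871e-01 6.92894460e-01 2.32121850e-04] [ 0.34  0.17 -0.44  1.91  0.08  1.08 -0.17]
scene
10 179 out [11.1 13.  15.2] e [-27.1  37.3] 25.0
40 193 out [ 7.8 10.  12.3] e [-27.2  36.3] 54.9
70 201 out [4.6 7.  8.6] e [-26.3  37.1] 84.9
100 201 out [2.2 3.9 5.8] e [-28.   36.5] 114.7
125 238 out [-2.1  1.4  3.2] e [-27.4  36.8] 140.0
wrist
clip hi 1190 c [485.6 -23.9] [36.6 53.9] 88.7 z [105.5 124.  126.5]
clip mid 787 c [485.5 -23.8] [36.3 36. ] 89.1 z [ 80.6  93.  104.5]
penbox 3207 c [452.8 -19.7] [130.5  85.4] 88.8 z [57.5 61.4 62.9]
cliptop 833 c [485.7 -23.9] [36.3 53.9] 88.9 z [120.5 124.7 126.6]
top
clip hi 82 c [484.7 -34.3] [18.8 52.4] 89.0 z [106.2 123.9 127.5]
clip mid 77 c [485.3 -32.9] [21.7 33. ] 88.7 z [ 80.2  91.9 104.1]
penbox 273 c [448.7 -56.7] [64.4 85.4] 82.5 z [57.7 61.3 63.9]
cliptop 62 c [484.6 -35.6] [15.5 52.6] 88.1 z [120.1 124.6 127.9]
scene
clip hi 179 c [485.3 -24.1] [38.4 57.2] 88.7 z [105.7 118.9 124.7]
clip mid 188 c [485.7 -24.8] [39.9 39.5] 89.9 z [ 80.8  92.7 104.4]
penbox 183 c [452.9 -45. ] [88.8 88.2] 0.3 z [56.3 59.2 63.7]
cliptop 89 c [485.7 -24. ] [37.5 56.3] 89.6 z [119.4 121.9 125.1]
```

View pics/scene18.png

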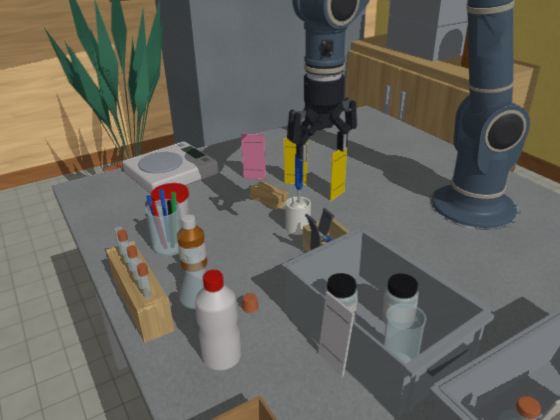

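The scene view shows the white card leaning on the box's far wall at (338,335), with both jars and the beaker upright in the box at (342,290), (402,290) and (404,330). The gripper is above the clip at (320,225).

```bash
python3 -m crank '8.5 -0.3 -0.2 0 0 0 -0.019; 8.5 -0.54 -0.34 0 0 0 -0.019; 8.5 -0.54 -0.34 3 0 0 -0.019; 8.5 -0.54 -0.34 7 0 0 -0.019; 8.5 -0.54 -0.34 10.6 0 0 -0.019';python3 -m crank '8.5 0 0 0 0 0 0; 8.5 0 0 0 0 0 0; 8.5 0 0 2 0 0 0; 8.5 0 0 4 0 0 0; 8.5 0 0 5.3 0 0 0'; python3 -m crank '8.5 0 0 0 0 0 0; 8.5 0 0 0 0 0 0; 8.5 0 0 0 0 0 0; 8.5 0 0 0 0 0 0; 8.5 0 0 0 0 0 0'
```

```text
time: 61.0
eef_pos: [485.2, -24.3, 169.0]
orientation: [0.0, 0.714, 0.7, 0.0]
ft_force: [0.3, -0.1, 0.6]
width: 0.996
finger_force: 0.0
time: 61.62
eef_pos: [486.5, -24.0, 117.9]
orientation: [0.001, 0.714, 0.701, 0.001]
ft_force: [-0.1, 0.6, 0.9]
width: 0.995
finger_force: 0.0
time: 62.25
eef_pos: [485.5, -24.0, 117.3]
orientation: [0.0, 0.714, 0.701, 0.0]
ft_force: [-0.0, 0.4, -0.1]
width: 0.996
finger_force: 0.0
```

```bash
python3 -m crank '6 0 0 0 0 0 0; 5 0 0 0 0 0 0; 4 0 0 0 0 0 0; 3 0 0 0 0 0 0; 2 0 0 0 0 0 0' 30;python3 -m crank '2 0 0 0 0 0 0; 2 0 0 0 0 0 0; 2 0 0 0 0 0 0; 2 0 0 0 0 0 0; 2 0 0 0 0 0 0';python3 -c "
from loc import *
c=snap('wrist');s=snap('scene','s19.png')
X=cloud(s);rect('clip',pts(X,430,540,-60,15,64,140));rect('clipW',pts(cloud(c),440,530,-60,15,64,100))
cv2.imwrite('pics/c19.png',np.hstack([cv2.resize(c['frame'][:,:,::-1],(440,330)),cv2.resize(s['frame'][130:295,250:400,::-1],(300,330),interpolation=3)]))
"
```

```text
time: 62.88
eef_pos: [489.1, -23.6, 120.0]
orientation: [0.003, 0.713, 0.701, 0.003]
ft_force: [0.3, 1.0, 14.9]
width: 0.289
finger_force: 29.9
time: 63.5
eef_pos: [489.1, -23.6, 119.9]
orientation: [0.003, 0.713, 0.701, 0.003]
ft_force: [0.2, -0.3, 14.4]
width: 0.291
finger_force: 29.9
clip 592 c [492.2 -21.7] [46.1 45.4] 31.4 z [ 65.6 109.3 138.1]
clipW 2483 c [495.  -23.7] [23.2 46.8] 2.9 z [65.4 73.6 98.5]
```

View pics/c19.png

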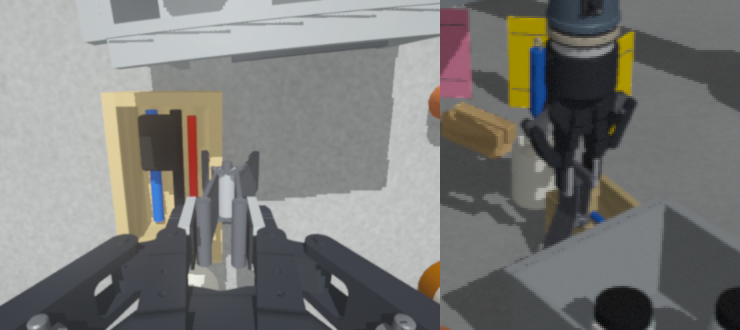

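The wrist view shows the handles squeezed between the pads at (222,230) with the jaws open, and the right half shows the clip still over the pen box wall. Lifting it straight up.

```bash
python3 -m crank '2 0 0 -0.4 0 0 0; 2 0 0 -1 0 0 0; 2 0 0 -2 0 0 0; 2 0 0 -3.5 0 0 0; 2 0 0 -5 0 0 0';python3 -m crank '2 0 0 -3 0 0 0; 2 0 0 -6 0 0 0; 2 0 0 -9 0 0 0; 2 0 0 -12 0 0 0; 2 0 0 -12.5 0 0 0';python3 -m crank '2 0 0 0 0 0 0; 2 0 0 0 0 0 0; 2 0 0 0 0 0 0; 2 0 0 0 0 0 0; 2 0 0 0 0 0 0'
python3 - <<'E'
from loc import *
s=get_state();x,y,z=s['eef_pos'];print(s['eef_pos'],s['orientation'],s['width'])
for m in('scene','top','wrist'):
    c=snap(m,m+'20.png');X=cloud(c);print(m);P=pts(X,x-60,x+60,y-40,y+40,z-130,z)
    for k in range(-130,-30,12):
        q=P[(P[:,2]>z+k)&(P[:,2]<z+k+12)]
        if len(q)>4:print(k,len(q),'x',np.percentile(q[:,0]-x,[3,97]).round(1),'y',np.percentile(q[:,1]-y,[3,97]).round(1),'z',(q[:,2].min()-z).round(1))
    if m=='scene':
        cv2.imwrite('pics/c20.png',cv2.resize(c['frame'][30:260,230:400,::-1],None,fx=2.6,fy=2.6,interpolation=3))
E
```

```text
time: 64.22
eef_pos: [485.5, -23.9, 168.3]
orientation: [0.0, 0.714, 0.701, 0.0]
ft_force: [-0.3, 0.5, -1.5]
width: 0.283
finger_force: 29.6
time: 64.85
eef_pos: [486.4, -23.7, 294.8]
orientation: [0.002, 0.714, 0.701, 0.002]
ft_force: [-0.2, 0.5, -0.8]
width: 0.289
finger_force: 29.6
time: 65.47
eef_pos: [485.3, -23.9, 291.8]
orientation: [-0.0, 0.714, 0.701, -0.0]
ft_force: [-0.3, 0.2, 0.2]
width: 0.29
finger_force: 29.6
[485.34191501 -23.92640917 291.81062577] [-1.91265744e-04  7.13522237e-01  7.00632547e-01 -1.22991443e-04] 0.28984972478223053
scene
-118 28 x [-17.1  32.3] y [-18.5  15.2] z -112.7
-106 129 x [-14.8  32.5] y [-19.8  16.4] z -105.7
-94 132 x [-14.3  29.1] y [-17.5  16.1] z -93.9
-82 102 x [-11.4  24.8] y [-19.   15.4] z -81.9
-70 93 x [-7.2 20.2] y [-19.7  16.3] z -69.9
-58 117 x [-3.6 15.6] y [-19.3  19.6] z -57.9
-46 92 x [-5.7 12. ] y [-18.5  16.6] z -45.9
-34 90 x [-7.1 12.2] y [-18.7  16.4] z -34.0
top
-106 7 x [-17.4  30.5] y [-20.7 -15.5] z -102.1
-94 7 x [-16.2 -10.6] y [-20.1 -15.9] z -93.7
-82 6 x [-13.5 -10.6] y [-19.3 -15.7] z -79.8
-70 6 x [-10.7  -7.6] y [-20.1 -16. ] z -69.9
-58 15 x [-8.   5.7] y [-25. -17.] z -56.7
wrist
-118 21 x [-17.2 -11.7] y [-0.7 18.1] z -108.2
-106 255 x [-17.   33.5] y [-16.1  18.2] z -105.8
-94 396 x [-15.3  29.5] y [-15.   18.1] z -94.0
-82 441 x [-12.5  26.4] y [-11.   18.1] z -82.0
-70 407 x [-9.2 21.6] y [-6.7 18.2] z -70.0
-58 1457 x [-4.3 15.9] y [-16.3  22.6] z -58.0
-46 653 x [-3.3 11.1] y [-17.3  18.2] z -46.0
-34 360 x [-5.5 11. ] y [-16.3  18.4] z -34.0
```

View pics/c20.png

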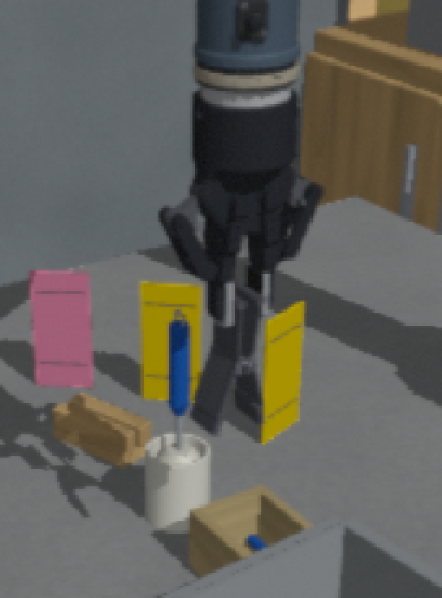

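The crop shows the clip hanging from the fingers at (240,360), jaws open and level. The pen box is empty of it, and everything else is in place.

```bash
python3 -m crank '2 5 2.5 0 0 0 0; 2 10 5 0 0 0 -0.04; 2 15.5 7.5 0 0 0 -0.08; 2 21 10.2 0 0 0 -0.105; 2 26.4 13 0 0 0 -0.105';python3 -m crank '2 0 0 0 0 0 0; 2 0 0 0 0 0 0; 2 0 0 0 0 0 0; 2 0 0 0 0 0 0; 2 0 0 0 0 0 0'
cat > clip.py <<'E'
from card import *
s=get_state();x,y,z=s['eef_pos'];print(s['eef_pos'],s['orientation'])
def clip():
  for m in('scene','wrist','top'):
    X=cloud(snap(m,m+'21.png'));P=pts(X,x-60,x+70,y-60,y+60,z-125,z);print(m)
    d=(P[:,:2]-F)@n;e=(P[:,:2]-F)@l
    for k in range(-118,-34,12):
        q=(P[:,2]>z+k)&(P[:,2]<z+k+12)&(abs(d)<60)&(abs(e-5)<22)
        if q.sum()>6:print(k,q.sum(),'out',np.percentile(d[q],[3,97]).round(1),'e',np.percentile(e[q],[3,97]).round(1))
clip()
E
python3 -c "
from clip import *
card(('scene','wrist'),'21b')"
```

```text
time: 66.25
eef_pos: [621.2, 239.1, 292.0]
orientation: [0.0, 0.676, 0.737, 0.0]
ft_force: [0.5, 0.2, -0.7]
width: 0.29
finger_force: 29.7
time: 66.88
eef_pos: [620.2, 236.8, 292.5]
orientation: [0.0, 0.676, 0.737, 0.0]
ft_force: [-0.2, 0.8, -0.1]
width: 0.283
finger_force: 29.9
[620.20875237 236.774632   292.48395035] [3.21578827e-04 6.76236912e-01 7.36684139e-01 1.21248516e-04]
scene
-118 46 out [-22.5  25.6] e [-11.1  20. ]
-106 232 out [-21.1  25.6] e [-13.8  19.7]
-94 201 out [-21.  22.] e [-14.9  19.6]
-82 179 out [-17.7  17.9] e [-14.8  19.9]
-70 174 out [-14.7  13.1] e [-15.3  19.8]
-58 214 out [-11.7   8. ] e [-14.4  24.3]
-46 161 out [-13.2   4.5] e [-14.4  20. ]
wrist
-118 24 out [-24.3 -19.2] e [-11.9  22.2]
-106 250 out [-23.8  26.5] e [-11.4  22.2]
-94 400 out [-22.2  22.3] e [-10.2  22.2]
-82 440 out [-19.6  19.2] e [-6.8 22.2]
-70 407 out [-16.4  14.2] e [-2.2 22.3]
-58 1450 out [-11.7   8.7] e [-11.1  25.1]
-46 589 out [-10.9   3.7] e [-13.2  22.4]
top
-118 11 out [-24.6  10. ] e [-16.2  13.9]
-106 47 out [-24.6  19.5] e [-16.9  18.2]
-94 61 out [-22.5  18.5] e [-16.7  18.7]
-82 46 out [-19.7  16.9] e [-16.2  17.8]
-70 53 out [-18.9  -4.3] e [-16.4  16.8]
-58 78 out [-15.7   4.7] e [-16.7  10.8]
-46 46 out [-13.9   2.2] e [-16.6   8.6]
scene
10 188 out [10.4 12.9 15. ] e [-27.1  36.5] 24.9
40 196 out [ 7.8 10.  11.9] e [-26.5  36.6] 54.9
70 205 out [4.5 6.9 8.9] e [-26.7  36.6] 85.0
100 207 out [2.3 4.1 5.8] e [-27.7  36.1] 115.0
125 235 out [-2.3  1.4  3.3] e [-27.3  36.9] 140.0
wrist
10 40 out [12.1 15.  15.7] e [-4.2 38.7] 23.1
40 40 out [ 9.  11.5 12.6] e [-24.5  38.6] 54.9
70 61 out [6.1 9.  9.6] e [-19.1  38.5] 80.7
100 58 out [3.  5.7 6.1] e [-8.1 38.7] 112.8
125 57 out [0.3 3.  3.2] e [ 0.5 38.7] 138.3
```

```bash
python3 -m crank '2 0 0 1.5 0 0 0; 2 0 0 3 0 0 0; 2 0 0 4 0 0 0; 2 0 0 5 0 0 0; 2 0 0 5 0 0 0';python3 -m crank '2 0 0 0.8 0 0 0; 2 0 0 1.6 0 0 0; 2 0 0 2.4 0 0 0; 2 0 0 3.2 0 0 0; 2 0 0 3.2 0 0 0'; python3 -m crank '2 0 0 0.3 0 0 0; 2 0 0 0.6 0 0 0; 2 0 0 0.6 0 0 0; 2 0 0 0.6 0 0 0; 2 0 0 0.6 0 0 0'
python3 -c "
from clip import *
c=snap('scene');cv2.imwrite('pics/c22.png',cv2.resize(c['frame'][150:390,250:460,::-1],None,fx=2.5,fy=2.5,interpolation=3))"
```

```text
time: 67.75
eef_pos: [619.8, 237.4, 240.9]
orientation: [-0.0, 0.676, 0.737, -0.001]
ft_force: [-0.6, -0.6, 0.4]
width: 0.289
finger_force: 29.9
time: 68.38
eef_pos: [619.8, 237.3, 209.1]
orientation: [-0.0, 0.676, 0.737, -0.001]
ft_force: [0.5, -0.1, -0.9]
width: 0.289
finger_force: 29.9
time: 69.0
eef_pos: [620.3, 237.7, 204.2]
orientation: [0.0, 0.676, 0.737, 0.0]
ft_force: [0.2, -0.5, -0.9]
width: 0.289
finger_force: 29.9
[620.26397466 237.67638718 204.23572251] [9.77414239e-05 6.75794248e-01 7.37090300e-01 1.21325032e-04]
scene
-118 52 out [ 3.7 24.2] e [ 4.1 25.3]
-106 185 out [-21.   25.5] e [-13.3  25.8]
-94 175 out [-20.2  21.7] e [-12.8  24.9]
-82 182 out [-17.7  18. ] e [-13.6  24.9]
-70 172 out [-14.5  13. ] e [-13.9  25. ]
-58 195 out [-11.8   8.3] e [-13.6  25.4]
-46 137 out [-12.7   4.5] e [-14.1  20.7]
wrist
-118 68 out [-24.3   7.7] e [-7.6 26.2]
-106 278 out [-23.8  26.5] e [-10.5  23. ]
-94 460 out [-22.2  22.4] e [-9.2 25.4]
-82 467 out [-19.5  19.3] e [-6.3 23. ]
-70 429 out [-16.3  14.2] e [-1.4 25.1]
-58 1451 out [-11.7   8.8] e [-10.9  25.2]
-46 585 out [-10.9   3.6] e [-12.6  23.2]
top
-118 12 out [-24.8  -4.8] e [-15.5  14.5]
-106 48 out [-24.9  23. ] e [-16.6  17.2]
-94 55 out [-22.6  20.3] e [-16.6  15.7]
-82 59 out [-20.4  16.3] e [-16.7  17.9]
-70 49 out [-17.5  13.8] e [-15.9  15.5]
-58 50 out [-14.5   5.1] e [-16.4   5.2]
-46 43 out [-12.5   3.7] e [-16.   13.9]
```

View pics/c22.png

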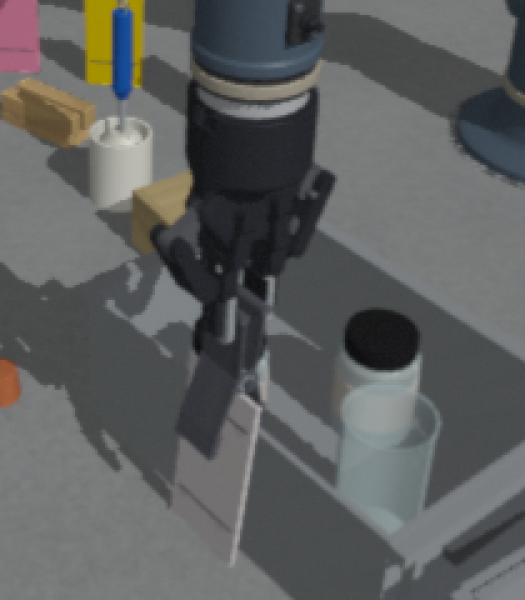

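The crop shows the clip astride the card and wall, with the outer jaw in front of the card at (210,410). Letting it spring shut.

```bash
python3 -m crank '3 0 0 0 0 0 0; 3.5 0 0 0 0 0 0; 4 0 0 0 0 0 0; 4.5 0 0 0 0 0 0; 5 0 0 0 0 0 0';python3 -m crank '5.5 0 0 0 0 0 0; 6.5 0 0 0 0 0 0; 7.5 0 0 0 0 0 0; 8.5 0 0 0 0 0 0; 8.5 0 0 0 0 0 0'
python3 -c "
from clip import *
card(('scene',),'23')"
```

```text
time: 69.82
eef_pos: [620.7, 237.6, 204.2]
orientation: [0.0, 0.676, 0.737, 0.0]
ft_force: [-0.0, -0.8, -0.7]
width: 0.582
finger_force: 5.4
time: 70.45
eef_pos: [620.2, 237.7, 204.1]
orientation: [0.0, 0.676, 0.737, 0.0]
ft_force: [0.4, -0.5, -0.4]
width: 0.994
finger_force: 0.0
[620.18136554 237.6600638  204.11290878] [4.37836402e-05 6.75776548e-01 7.37106542e-01 8.86131658e-06]
scene
-118 62 out [3.8 7.4] e [-15.3  26. ]
-106 103 out [ 3.3 11.5] e [-13.9  24.8]
-94 119 out [ 2.3 11.5] e [-13.6  25.1]
-82 147 out [-12.8  10. ] e [-13.1  25.1]
-70 142 out [-11.8   8.6] e [-13.5  24.7]
-58 130 out [-13.4   7.2] e [-13.1  25.1]
-46 197 out [-15.9   6.3] e [-13.3  23.9]
wrist
-118 9 out [7.  7.2] e [20.6 26.4]
-106 81 out [-10.3  11.3] e [14.9 24.6]
-94 339 out [-10.2  11.2] e [12.2 25.6]
-82 102 out [-12.4  11.1] e [12.9 25.5]
-70 133 out [-12.3   9.4] e [18.9 26.7]
-58 112 out [-12.8   7.1] e [22.5 23.2]
-46 2643 out [-12.6   4.4] e [-12.3  23.7]
top
-106 21 out [-11.9  -5.5] e [-16.8  15.4]
-94 30 out [-12.6   9.7] e [-16.6   8. ]
-82 35 out [-13.3   8.1] e [-16.7  17.1]
-70 24 out [-13.6   7.4] e [-16.4   4. ]
-58 14 out [-13.1   6.7] e [-15.8  14. ]
-46 142 out [-12.8   5. ] e [-15.8  19.8]
scene
10 183 out [10.6 12.7 14.8] e [-26.3  36.5] 25.0
40 192 out [ 7.6  9.8 12. ] e [-26.2  36.8] 54.9
70 192 out [4.7 6.7 8.7] e [-26.1  36.3] 85.0
100 186 out [ 2.3  8.8 11.9] e [-27.5  36.5] 115.0
125 233 out [-1.3  6.7 10.2] e [-27.1  36.8] 140.0
```

```bash
python3 -m crank '8.5 0 0 -1 0 0 0; 8.5 0 0 -3 0 0 0; 8.5 0 0 -6 0 0 0; 8.5 0 0 -10 0 0 0; 8.5 0 0 -15 0 0 0';python3 -m crank '8.5 -5 -2 0 0 0 0; 8.5 -10 -4 0 0 0 0; 8.5 -15 -6 0 0 0 0; 8.5 -20 -8 0 0 0 0; 8.5 -25 -10 0 0 0 0';python3 -m crank '8.5 -5 0 0 0 0 0; 8.5 -10 0 0 0 0 0; 8.5 -15 0 0 0 0 0; 8.5 -15 0 0 0 0 0; 8.5 -15 0 0 0 0 0'
python3 - <<'E'
from card import *
print(get_state()['eef_pos'])
card(('scene',),'24')
for m in('scene','top'):
    c=snap(m);X=cloud(c);print(m)
    rect('clip hi',pts(X,570,680,200,280,185,215));rect('jar1',pts(X,520,600,115,200,93,103));rect('jarmid',pts(X,430,515,180,265,93,103));rect('beaker',pts(X,500,590,265,355,120,130));rect('brush',pts(X,400,500,-210,-110,190,206))
    if m=='scene':S=c
    else: T=c
cv2.imwrite('pics/c24.png',np.hstack([cv2.resize(S['frame'][150:400,180:460,::-1],(448,400),interpolation=3),cv2.resize(T['frame'][100:300,60:330,::-1],(352,400),interpolation=3)]))
E
```

```text
time: 71.28
eef_pos: [619.8, 237.5, 356.5]
orientation: [0.0, 0.676, 0.737, 0.0]
ft_force: [0.8, 0.9, 0.3]
width: 0.995
finger_force: 0.0
time: 71.9
eef_pos: [541.8, -21.4, 356.1]
orientation: [0.001, 0.676, 0.737, 0.001]
ft_force: [0.3, -0.3, -0.2]
width: 0.997
finger_force: 0.0
time: 72.53
eef_pos: [555.4, -168.7, 355.3]
orientation: [0.001, 0.676, 0.737, 0.001]
ft_force: [-0.3, 1.0, -0.1]
width: 0.992
finger_force: 0.0
[ 555.44884755 -168.69002919  355.33172213]
scene
10 187 out [10.6 12.6 14.8] e [-26.9  37. ] 25.0
40 186 out [ 7.6  9.8 11.6] e [-27.2  36.8] 55.0
70 198 out [4.9 6.8 8.5] e [-27.3  36.9] 85.0
100 192 out [ 2.4  8.9 11.7] e [-27.5  36.6] 114.9
125 224 out [-1.1  6.4  9.9] e [-27.4  36.4] 139.9
scene
clip hi 521 c [620.9 235.8] [51.4 37.7] 4.5 z [185.6 200.1 213.2]
jar1 22 c [567.6 138.4] [47.4 15.7] 23.6 z [93.2 95.6 97.8]
jarmid 591 c [461.1 224. ] [60.6 84.6] 2.6 z [ 93.3  96.3 102.2]
beaker 261 c [544.4 307.5] [64.  61.1] 47.2 z [120.2 123.4 125.9]
brush 68 c [ 451.9 -159.8] [20.5 17.9] 43.0 z [190.4 199.9 205.5]
top
clip hi 220 c [620.6 234.1] [51.4 38.8] 3.7 z [186.3 208.4 214.7]
jar1 450 c [559.4 154.4] [54.3 52.9] 46.9 z [ 94.9  98.2 101.3]
jarmid 461 c [464.9 214.9] [54.4 52.8] 0.3 z [ 94.3  98.5 101.6]
beaker 165 c [544.8 305.9] [63.7 61.6] 80.7 z [120.3 125.4 129.1]
brush 0
```

View pics/c24.png

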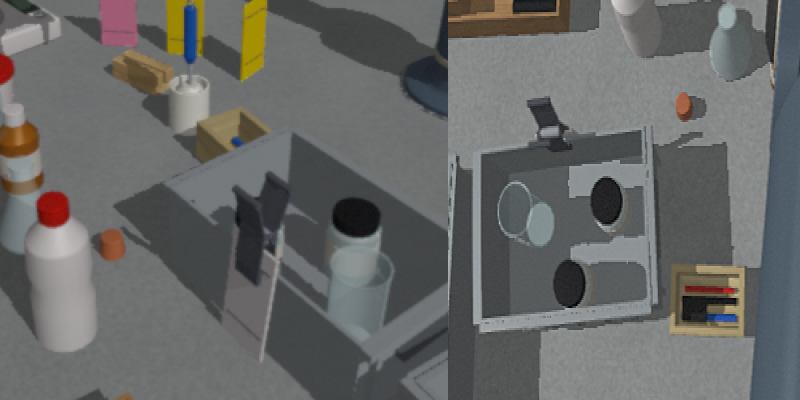

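The last pictures show the clip pinching the card to the far wall, at (260,225) in the left half. The beaker and both jars stand upright in the box, the brush is in its pot at (190,100), and everything else is untouched.

```bash
python3 -c "
from plant import *
print(sign_off())"
```

```text
the job is handed in; nothing more can be done
None
```

The job is handed in (no verdict came back): the beaker was scrubbed to the bottom four times, the brush is back in its pot, the beaker and both jars present (one got nudged after placing) stand upright in the box, and the white card leans on the far wall with the clip pinching it there.

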